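Run a batch on the gravity-rail trainer, signed on and off with the limit switches

ROBOT

A 6-joint arm with a two-finger parallel gripper is mounted at the origin on the work surface. World frame = base frame: x ahead of the robot, y to its left, z up, the work surface at z = 0. Lengths are in m, angles in rad, forces in N, time in s.
With the tool pointing down it reaches from about 0.425 to 0.925 m from the base axis. Payload 12.5 kg.
Tool frame: the origin (TCP) lies between the finger pads; the fingertips stand 25 mm ahead of it and the grasp point (between the pads) lies 6 mm ahead of it; z points along the fingers, y is the line along which they close (so a half turn about z gives the same grasp; the last joint's range is limited). The gripper opens to 85 mm and grips with 20 to 120 N. Pads are 22 mm wide; open, the fingers measure 114 mm over their backs; the gripper's body (76 mm by 85 mm) begins 54 mm behind the grasp point. The pads swing forward as they close: fully open they stand 13 mm farther back than shut.
Start: joints at [-1.252, 0.491, 1.559, -0, 1.092, -0.106], TCP at [0.258, -0.569, 0.217] pointing down, gripper open.
Joint ranges: [-3.1, 3.1], [-0.84, 2.19], [0.05, 2.79], [-1.13, 4.28], [0.06, 2.93], [-2.69, 2.69]. Speed limits (rad/s): [2.22, 2.22, 2.79, 3.14, 3.14, 3.14].

INTERFACE

Orientations are given as a rotation vector (axis times angle).
In Python, from cell import get_obs, snapshot, camera_info, close_job, look_for, tip_of gives the robot as it stands.
- The arm moves only by the tool drive_tool, never from a script. Its argument "moves" is a list of rows, each a list of 3 entries, a list of its own where there are three numbers: the shift along the tool's x, y, z in mm, then the turn, a rotation vector about the tool's x, y, z in degrees, then the opening, from -1 (shut) to 1 (fully open). A call has 1 to 12 rows; each row is the pose to reach, as a shift and turn from the pose commanded when the call began, along the tool's axes at that moment; what a row does not reach only later rows make up. A row lasts 1/8 s, in which the tool goes at most 62.5 mm and 10.7 degrees, less where a joint would pass 70% of its speed; a pose out of reach is approached as far as the arm can. A call with a gripper value outside its range is refused whole. The fingers move at their own pace and stop on an object; "grip_force" is the grip in N (left out, the last holds). Time passes only in rows, so rows that repeat a pose let the fingers close. It gives the time, the measured TCP pose, the force, the opening and the grip force at its end, in the units of the state.
- get_obs(): the state, without advancing time (a new reading comes with each control period).
- snapshot(name): name is "scene" or "top" or "wrist"; returns the picture (400x640x3 uint8, red, green, blue); there is no depth.
- camera_info(name): a dict with "K" (3x3 intrinsics, pixels), "R" (3x3) and "t" (3): a world point X has camera coordinates R X + t. Camera axes: x right, y down, z forward; pixel columns grow to the right and rows downward; lengths in m; the calibration is good to about 2 mm. A picture is of the moment at which its call begins: read the wrist's pose just before it. camera_info takes no time and is no camera call; for the wrist camera it gives the pose at the moment of the call.
- close_job(): hands the job in; it is judged then, once.
Trained networks look in the newest picture that a camera, given by its name, has taken for a name from the list of things; names that differ only in an ending like _2 or _b are one class to them, and where a whole thing is asked for, a point or a joint stands for the part that bears it (a point fixed in the world has none). Each returns a list of dicts, best first, with "confidence" (0 to 1); they miss things now and then, are a little off and sometimes report something else, mostly with a low value. They report only what shows in the picture. A call takes as long as a camera call.
- look_for(label, camera): "xyz" ([x, y, z] in m, in world coordinates, good to about 4 mm: the middle of the surface that is visible of it).
- tip_of(label, camera): "xyz" ([x, y, z] in m, in world coordinates, good to about 4 mm: a listed point, or the origin of a listed thing).
The state is a dict: "time": time; "q": joint angles; "qd": joint speeds; "joint_efforts": joint torques, N m; "position": TCP position; "tool_rot": TCP orientation; "force": force on the tool from outside, world axes, zero at the start; "moment": the same for the moment, N m; "width": finger opening in m; "grip_force": force on a finger pad.
Only numpy, scipy, OpenCV 4.12 (cv2) and the standard library are available. Lean on these libraries where they do the work, as an engineer would, in place of code of your own. Each camera call takes 0.05 s, during which the arm holds its last target. There are 200 camera calls.

TASK

Run one batch on the gravity-rail trainer: first push the roller arm of the blue limit switch sideways until it trips and let it spring back. Then lift the black and yellow keeper off the rail and stand it upright in the green tray, and hang every carrier on the bench over the sloped rail near its high end and let go, so that each rolls down by itself to the yellow stop or the carrier ahead of it. When all of them are home, push the red-tipped wobble stick over until it trips and let it spring back; leave the other bench items where they are.

Things in the scene. Friction and masses are not known exactly. Their poses are not given: they have to be found in the camera images.
- rail: Fixed sloped rail: polished aluminium bar 12 mm wide, 24 tall, on a grey foot 420 x 56 x 8 mm, held only at its ends. Origin: on the bench under its middle; x points level along it DOWNHILL, y across, z up. Slope 8 degrees: bar top at height 90 mm - 0.14 x. High end x = -210 mm, stop face x = +180 mm (yellow plate 60 mm wide, to 94 mm). A carrier let go on it rolls down by itself.
- rail_load (a point): Point on the top of the rail bar, mid-width, near the high end (120 mm uphill of the rail's middle, 107 mm above the bench): the place to hang carriers. A carrier astride the rail rests with its two rollers on the bar, so that its origin is 36 mm below the bar's top.
- rail_stop (a point): Point on the top of the rail bar, mid-width, at the yellow stop's face (65 mm above the bench). Carriers queue uphill from here, 44 mm each.
- keeper: Keeper, loose, 90 g, starts clamped by its weight over the rail's middle: an inverted U without rollers, 36 mm long (x, along the rail), 32 wide; black side plates 8 thick, slot 16 wide and 30 deep, roof top 40 mm up; yellow square stem 16 x 16 from 40 to 78 mm, head 30 x 30 to 86. Origin: centre of the underside. It does not slide by itself; it blocks the rail until lifted off.
- tray: Green plastic parking tray fixed to the bench, 90 x 90 mm outside, 16 mm high, walls 4 mm, floor about 4 mm. Origin: centre of its underside.
- carrier_blue: Blue trolley carrier, loose, 240 g, may be absent. Inverted U 44 mm long (x), 48 wide (y): heavy side plates 12 thick leave a slot 24 wide along x, open below and at the ends; two rollers in it, their undersides 36 mm up. Roof top 60 mm up; square stem 16 x 16 from 60 to 98, head 30 x 30 to 106. Origin: centre of underside. Grip the stem below the head, closing along y; it then rolls out from between the open fingers.
- carrier_red: Red trolley carrier, loose, 240 g, may be absent. Inverted U 44 mm long (x), 48 wide (y): heavy side plates 12 thick leave a slot 24 wide along x, open below and at the ends; two rollers in it, their undersides 36 mm up. Roof top 60 mm up; square stem 16 x 16 from 60 to 98, head 30 x 30 to 106. Origin: centre of underside. Grip the stem below the head, closing along y; it then rolls out from between the open fingers.
- carrier_white: White trolley carrier, loose, 240 g, may be absent. Inverted U 44 mm long (x), 48 wide (y): heavy side plates 12 thick leave a slot 24 wide along x, open below and at the ends; two rollers in it, their undersides 36 mm up. Roof top 60 mm up; square stem 16 x 16 from 60 to 98, head 30 x 30 to 106. Origin: centre of underside. Grip the stem below the head, closing along y; it then rolls out from between the open fingers.
- carrier_green: Green trolley carrier, loose, 240 g, may be absent. Inverted U 44 mm long (x), 48 wide (y): heavy side plates 12 thick leave a slot 24 wide along x, open below and at the ends; two rollers in it, their undersides 36 mm up. Roof top 60 mm up; square stem 16 x 16 from 60 to 98, head 30 x 30 to 106. Origin: centre of underside. Grip the stem below the head, closing along y; it then rolls out from between the open fingers.
- carrier_orange: Orange trolley carrier, loose, 240 g, may be absent. Inverted U 44 mm long (x), 48 wide (y): heavy side plates 12 thick leave a slot 24 wide along x, open below and at the ends; two rollers in it, their undersides 36 mm up. Roof top 60 mm up; square stem 16 x 16 from 60 to 98, head 30 x 30 to 106. Origin: centre of underside. Grip the stem below the head, closing along y; it then rolls out from between the open fingers.
- roller_switch: Roller lever limit switch fixed to the bench: blue housing 34 x 40 x 72 mm on a steel plate 90 x 70 x 6 mm. Origin: on the bench under the arm's pivot; its x points from the arm towards the housing behind it, y sideways (the direction in which the arm swings). The arm's pivot is 62 mm above the bench; the top of the housing is 82 mm up.
- roller (a point): Centre of the yellow roller (20 mm diameter, 14 mm wide) at the top of the arm, 55 mm from the pivot, 117 mm above the bench when upright.
- roller_arm (a joint): Angle of the roller arm, rad: 0 upright, positive when the roller leans to the switch's own +y, negative to -y. Sprung to 0 (0.35 N m per rad, about 3 N at the trip point), stops at 0.95 either way. It trips beyond 0.45 rad (26 degrees), either way: the roller has then moved about 25 mm sideways.
- wobble_switch: Wobble stick switch fixed to the bench: grey housing 44 x 44 x 46 mm on a steel plate 80 x 80 x 6 mm. Origin: on the bench under the stick; z up. The stick pivots 50 mm above the bench.
- wobble_tip (a point): Centre of the red ball (20 mm diameter) on top of the wobble stick (8 mm rod), 72 mm from the pivot, 122 mm above the bench when upright. Its z axis runs along the stick. The stick leans any way, sprung upright (0.45 N m per rad, about 3 N at the trip point), stops at about 0.6 rad. It trips beyond 0.38 rad (22 degrees): the ball has then moved about 27 mm sideways.
- multimeter: Yellow multimeter, loose, 140 x 75 x 35 mm, long side along its x; not part of the job, leave alone. Origin: centre of its underside.
- screwdriver: Screwdriver, loose, about 200 mm long, lying along its x; not part of the job, leave alone. Origin: centre of its underside.
- heatsink: Black finned heatsink, loose, 60 x 50 x 28 mm; not part of the job, leave alone. Origin: centre of its underside.
- screw_pot: Small grey bowl, loose, 60 mm across, 35 mm high; not part of the job, leave alone. Origin: centre of its underside.
- flux_jar: Small amber jar, loose, 44 mm across, 50 mm high; not part of the job, leave alone. Origin: centre of its underside.
- transformer: Small transformer, steel core and copper winding, loose, 70 x 60 x 34 mm; not part of the job, leave alone. Origin: centre of its underside.

How it is judged:
On the way, in this order (a step that is already met when the one before it is completed fails the run):
1. the roller arm is pushed sideways past its trip point ((value of joint roller_arm above 0.45 rad or value of joint roller_arm below -0.45 rad)), for 0.1 s.
2. the roller arm has sprung back (value of joint roller_arm between -0.12 and 0.12 rad), for 0.2 s.
3. the keeper stands upright in the green tray (x of keeper in the frame of tray between -0.032 and 0.032 m and y of keeper in the frame of tray between -0.032 and 0.032 m and height (world z) of keeper below 0.014 m and angle between keeper's own z axis and vertical below 0.2 rad and linear speed of keeper below 0.03 m/s and contact force between the fingers and keeper below 0.2 N), for 0.2 s.
4. every carrier present hangs on the rail, at rest, against the stop or the carrier ahead (x of each of carrier_blue, carrier_red, carrier_white, carrier_green, carrier_orange in the frame of rail above -0.04 m and y of carrier_blue in the frame of rail between -0.013 and 0.013 m and height (world z) of each of carrier_blue, carrier_red, carrier_white, carrier_green, carrier_orange above 0.02 m and angle between each of carrier_blue, carrier_red, carrier_white, carrier_green, carrier_orange's own z axis and vertical below 0.35 rad and linear speed of each of carrier_blue, carrier_red, carrier_white, carrier_green, carrier_orange below 0.03 m/s and (x of carrier_blue in the frame of rail above 0.14 m or horizontal distance between carrier_blue and carrier_red below 0.056 m or horizontal distance between carrier_blue and carrier_white below 0.056 m or horizontal distance between carrier_blue and carrier_green below 0.056 m or horizontal distance between carrier_blue and carrier_orange below 0.056 m) and y of carrier_red in the frame of rail between -0.013 and 0.013 m and (x of carrier_red in the frame of rail above 0.14 m or horizontal distance between carrier_red and carrier_blue below 0.056 m or horizontal distance between carrier_red and carrier_white below 0.056 m or horizontal distance between carrier_red and carrier_green below 0.056 m or horizontal distance between carrier_red and carrier_orange below 0.056 m) and y of carrier_white in the frame of rail between -0.013 and 0.013 m and (x of carrier_white in the frame of rail above 0.14 m or horizontal distance between carrier_white and carrier_blue below 0.056 m or horizontal distance between carrier_white and carrier_red below 0.056 m or horizontal distance between carrier_white and carrier_green below 0.056 m or horizontal distance between carrier_white and carrier_orange below 0.056 m) and y of carrier_green in the frame of rail between -0.013 and 0.013 m and (x of carrier_green in the frame of rail above 0.14 m or horizontal distance between carrier_green and carrier_blue below 0.056 m or horizontal distance between carrier_green and carrier_red below 0.056 m or horizontal distance between carrier_green and carrier_white below 0.056 m or horizontal distance between carrier_green and carrier_orange below 0.056 m) and y of carrier_orange in the frame of rail between -0.013 and 0.013 m and (x of carrier_orange in the frame of rail above 0.14 m or horizontal distance between carrier_orange and carrier_blue below 0.056 m or horizontal distance between carrier_orange and carrier_red below 0.056 m or horizontal distance between carrier_orange and carrier_white below 0.056 m or horizontal distance between carrier_orange and carrier_green below 0.056 m) and x of any of carrier_blue, carrier_red, carrier_white, carrier_green, carrier_orange in the frame of rail above 0.14 m), for 0.4 s.
5. the wobble stick is pushed past its trip point (angle between wobble_tip's own z axis and vertical above 0.38 rad), for 0.1 s.
At the end, for the whole second after the job is handed in: Every carrier present hangs astride the rail (13 mm of its centre line, 20 degrees of tilt), at rest, queued against the stop or the carrier ahead; the keeper stands upright inside the tray; roller arm and wobble stick are back within 0.12 rad of upright (all of step 2 and all of step 4 and x of keeper in the frame of tray between -0.032 and 0.032 m and y of keeper in the frame of tray between -0.032 and 0.032 m and height (world z) of keeper below 0.014 m and angle between keeper's own z axis and vertical below 0.2 rad and linear speed of keeper below 0.03 m/s and angle between wobble_tip's own z axis and vertical below 0.12 rad); the robot touches nothing.
It fails at once if a bench item that is not part of the job is shifted by more than 50 mm (distance of any of multimeter, screwdriver, heatsink, screw_pot, flux_jar, transformer from where it was at the start of the episode above 0.05 m).
It fails at once if a carrier is set on or carried along the lower part of the rail in the fingers instead of rolling there ((contact force between the fingers and carrier_blue above 3 N and contact force between carrier_blue and rail above 0.3 N and x of carrier_blue in the frame of rail between 0.06 and 0.2 m and y of carrier_blue in the frame of rail between -0.013 and 0.013 m and height (world z) of carrier_blue above 0.015 m) or (contact force between the fingers and carrier_red above 3 N and contact force between carrier_red and rail above 0.3 N and x of carrier_red in the frame of rail between 0.06 and 0.2 m and y of carrier_red in the frame of rail between -0.013 and 0.013 m and height (world z) of carrier_red above 0.015 m) or (contact force between the fingers and carrier_white above 3 N and contact force between carrier_white and rail above 0.3 N and x of carrier_white in the frame of rail between 0.06 and 0.2 m and y of carrier_white in the frame of rail between -0.013 and 0.013 m and height (world z) of carrier_white above 0.015 m) or (contact force between the fingers and carrier_green above 3 N and contact force between carrier_green and rail above 0.3 N and x of carrier_green in the frame of rail between 0.06 and 0.2 m and y of carrier_green in the frame of rail between -0.013 and 0.013 m and height (world z) of carrier_green above 0.015 m) or (contact force between the fingers and carrier_orange above 3 N and contact force between carrier_orange and rail above 0.3 N and x of carrier_orange in the frame of rail between 0.06 and 0.2 m and y of carrier_orange in the frame of rail between -0.013 and 0.013 m and height (world z) of carrier_orange above 0.015 m)).
Of carrier_blue, carrier_red, carrier_white, carrier_green, carrier_orange only 3 to 5 are there at a start; the rules pass over those that are not, and their reading is None.
At some moment in a run one of carrier_blue, carrier_red, carrier_white, carrier_green, carrier_orange may be knocked a few centimetres aside while the robot is not near it.
Once in a run the grip may slacken for a moment while it holds something.
It also fails if it takes over 210 s, if anything falls off the work surface, if the arm or the gripper's body presses on something with over 40 N, if the wrist force passes 120 N, or if a joint passes its speed limit or range.

## Working session

There is one attempt and no reset: what is moved stays moved. The work goes in short steps, Python scripts to look and compute and a tool call to move; the robot and the scene stay as the last step left them, time stands still between calls to the robot, and variables do not carry over. Pictures are saved under pics/ and viewed, at most 14 in all, crops included, and the job is handed in when it is done.

Besides the shell and the picture viewer there is one more tool, called in YAML: its name, and indented under it one key for each argument. drive_tool: Moves the arm, as the interface text tells. Its arguments: {"type":"object","properties":{"moves":{"type":"array","items":{"type":"array"}},"grip_force":{"type":"number"}},"required":["moves"]}

```bash
mkdir -p pics; ls; cat > s1.py <<'E'
from cell import *
import cv2,numpy as np
for c in ["top","scene"]:
    im=snapshot(c); cv2.imwrite(f"pics/{c}0.png",im[:,:,::-1])
    for l in ["rail_load","rail_stop","rail","keeper","tray","carrier_blue","carrier_red","carrier_white","carrier_green","carrier_orange","roller","roller_switch","wobble_tip","wobble_switch"]:
        r=tip_of(l,c)
        print(c,l,[(np.round(d["xyz"],3).tolist(),round(d["confidence"],2)) for d in r[:2]])
o=get_obs();print(o)
print(camera_info("top"))
E
python3 s1.py
```

```text
pics
top rail_load [([0.601, -0.092, 0.104], 0.59)]
top rail_stop [([0.651, 0.206, 0.067], 0.83), ([0.426, 0.314, -0.002], 0.19)]
top rail [([0.628, 0.031, 0.004], 0.84), ([0.621, 0.371, 0.0], 0.36)]
top keeper [([0.62, 0.022, 0.06], 0.88)]
top tray [([0.621, -0.325, 0.0], 0.89)]
top carrier_blue [([0.459, -0.012, 0.002], 0.83)]
top carrier_red [([0.459, 0.081, 0.0], 0.69)]
top carrier_white [([0.466, -0.084, 0.001], 0.85), ([0.623, 0.028, 0.002], 0.4)]
top carrier_green [([0.462, -0.191, 0.002], 0.66)]
top carrier_orange [([0.453, 0.187, -0.002], 0.95), ([0.348, -0.105, 0.0], 0.17)]
top roller [([0.462, -0.31, 0.122], 0.61)]
top roller_switch [([0.461, -0.311, 0.0], 0.89)]
top wobble_tip []
top wobble_switch [([0.426, 0.317, 0.0], 0.75)]
scene rail_load [([0.604, -0.09, 0.105], 0.62)]
scene rail_stop [([0.65, 0.204, 0.063], 0.93), ([0.766, 0.087, 0.001], 0.47)]
scene rail []
scene keeper [([0.623, 0.024, 0.064], 0.81)]
scene tray [([0.622, -0.329, -0.002], 0.72), ([0.621, 0.027, -0.004], 0.31)]
scene carrier_blue [([0.457, -0.011, 0.001], 0.78), ([0.623, 0.024, 0.061], 0.34)]
scene 
[... 852 characters left out ...]
        4.04848679e-04, -3.03161485e-06]), 'position': array([ 0.25762001, -0.56943802,  0.21742581]), 'tool_rot': array([3.07093667e+00, 6.62262725e-01, 4.20111043e-05]), 'force': array([-0.58455856, -0.04676676,  0.42964944]), 'moment': array([-0.05822768, -0.03774464,  0.00568954]), 'grip_force': 0.0, 'width': 0.08515108827877094}
{'K': array([[377.2069705 ,   0.        , 322.78583233],
       [  0.        , 377.2069705 , 207.89405145],
       [  0.        ,   0.        ,   1.        ]]), 'R': array([[ 0.02325012, -0.99967466,  0.01048847],
       [-0.9969804 , -0.02396243, -0.07386395],
       [ 0.07409125, -0.00873946, -0.99721317]]), 't': array([-0.0183699 ,  0.56041262,  0.96586453])}
```

View pics/top0.png

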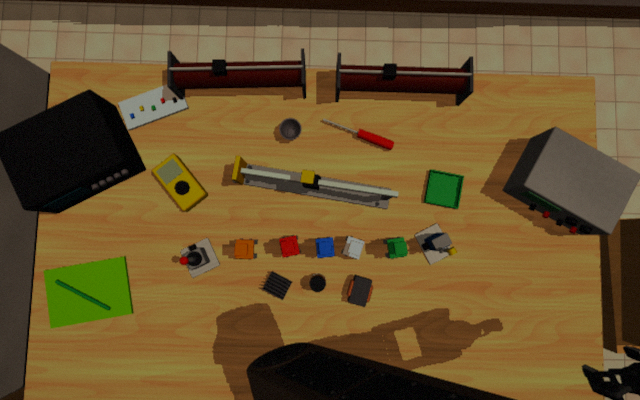

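View pics/scene0.png

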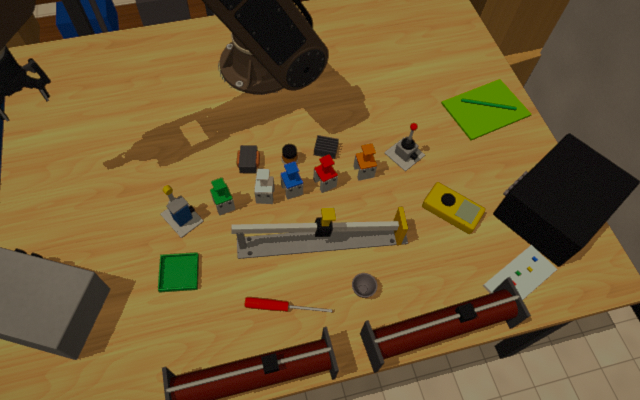

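Top: all five carriers present (orange 245,249; red 289,246; blue 325,247; white 354,247; green 397,247), roller switch 437,243, wobble 198,258, tray 443,189. Now crops for orientations.

```bash
python3 - <<'E'
import cv2,numpy as np
a=cv2.imread("pics/top0.png");
def c(u,v,w,h,k): return cv2.resize(a[v:v+h,u:u+w],None,fx=k,fy=k,interpolation=cv2.INTER_CUBIC)
x=c(170,220,300,55,2.66)
x1=c(170,222,150,60,5.3); x2=c(320,222,150,60,5.3)
m=np.vstack([cv2.resize(x1,(796,298)),cv2.resize(x2,(796,298))])
cv2.imwrite("pics/c1.png",cv2.convertScaleAbs(m,alpha=1.6))
E
```

```text
(no output)
```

View pics/c1.png

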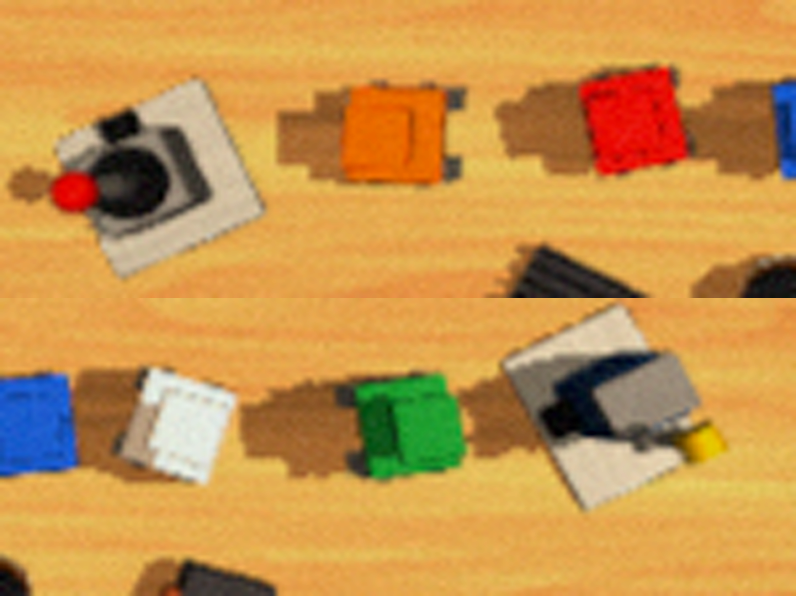

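```bash
cat > h.py <<'E'
from cell import *
import cv2,numpy as np
from scipy.spatial.transform import Rotation as R
def ray(c,u,v,z,ci=None):
    c=ci or camera_info(c); d=c["R"].T@np.linalg.inv(c["K"])@[u,v,1]; o=-c["R"].T@c["t"]
    return o+d*(z-o[2])/d[2]
def proj(c,p,ci=None):
    c=ci or camera_info(c); q=c["K"]@(c["R"]@np.array(p)+c["t"]); return q[:2]/q[2]
E
python3 - <<'E'
from h import *
def f(x,y,row): return 320*row+170*(1-row)+x/5.307, 222+(y-298*row)/4.967
for nm,row,z,pts in [("rollplate",1,.006,[(500,360),(625,305),(710,440),(590,508)]),("rollhousetop",1,.082,[(593,403),(672,352),(700,392),(625,432)]),
 ("roller",1,.117,[(703,440)]),("wobplate",0,.006,[(55,140),(200,77),(265,212),(125,277)]),("ball",0,.122,[(75,192)])]:
    w=np.array([ray("top",*f(x,y,row),z)[:2] for x,y in pts]); print(nm,w.round(3).tolist(),"mean",w.mean(0).round(4))
    if len(w)==4:
        e=np.roll(w,-1,0)-w; print(np.linalg.norm(e,axis=1).round(3),np.degrees(np.arctan2(e[:,1],e[:,0])).round(1))
print(camera_info("wrist")); o=get_obs(); print(R.from_rotvec(o["tool_rot"]).as_matrix().round(3))
snapshot("top")
for l in ["rail_load","rail_stop","tray","roller_switch"]:
    print(l,[np.round(d["xyz"],3).tolist() for d in tip_of(l,"top")[:1]])
E
```

```text
rollplate [[0.497, -0.249], [0.528, -0.311], [0.457, -0.354], [0.42, -0.294]] mean [ 0.4754 -0.3021]
[0.07  0.083 0.07  0.09 ] [ -63.8 -149.   121.9   30.3]
rollhousetop [[0.476, -0.273], [0.502, -0.309], [0.483, -0.322], [0.462, -0.288]] mean [ 0.4808 -0.298 ]
[0.045 0.023 0.04  0.02 ] [ -54.7 -146.3  120.5   46.9]
roller [[0.46, -0.311]] mean [ 0.4603 -0.3111]
wobplate [[0.442, 0.366], [0.476, 0.296], [0.406, 0.261], [0.371, 0.328]] mean [0.4238 0.3124]
[0.078 0.078 0.076 0.08 ] [ -63.5 -153.4  117.8   28.2]
ball [[0.423, 0.314]] mean [0.4231 0.3137]
{'K': array([[304.51602053,   0.        , 323.71639285],
       [  0.        , 304.51602053, 200.78888178],
       [  0.        ,   0.        ,   1.        ]]), 'R': array([[ 4.11810383e-01, -9.11269372e-01,  5.82962773e-04],
       [-8.79169834e-01, -3.97135869e-01,  2.63331550e-01],
       [-2.39734461e-01, -1.08955190e-01, -9.64705217e-01]]), 't': array([-0.62530193, -0.03424503,  0.37708359])}
[[ 0.911  0.412  0.   ]
 [ 0.412 -0.911 -0.   ]
 [ 0.     0.    -1.   ]]
rail_load [[0.601, -0.092, 0.105]]
rail_stop [[0.648, 0.208, 0.06]]
tray [[0.618, -0.325, -0.003]]
roller_switch [[0.462, -0.311, -0.001]]
```

drive_tool:
  moves:
    - [[150, -46, 20], [0, 0, -5.7], -1]
    - [[299, -92, 20], [0, 0, -5.7], -1]
    - [[299, -92, 20], [0, 0, -5.7], -1]
    - [[299, -92, 20], [0, 0, -5.7], -1]
    - [[299, -92, 20], [0, 0, -5.7], -1]
    - [[299, -92, 20], [0, 0, -5.7], -1]
    - [[299, -92, 87], [0, 0, -5.7], -1]
    - [[299, -92, 87], [0, 0, -5.7], -1]
    - [[299, -92, 87], [0, 0, -5.7], -1]
    - [[299, -92, 87], [0, 0, -5.7], -1]
  grip_force: 40

```text
time: 3.0
position: [0.4925, -0.3634, 0.1324]
tool_rot: [3.032, 0.812, 0.002]
force: [0.3, -0.1, 0.6]
width: 0.0002
grip_force: 0.0
```

```bash
python3 - <<'E'
from h import *
cv2.imwrite("pics/w0.png",snapshot("wrist")[:,:,::-1])
print([np.round(d["xyz"],3).tolist() for d in tip_of("roller","wrist")[:2]],[np.round(d["xyz"],3).tolist() for d in tip_of("roller_switch","wrist")[:2]])
E
```

```text
[[0.462, -0.308, 0.12]] [[0.464, -0.305, -0.004]]
```

View pics/w0.png

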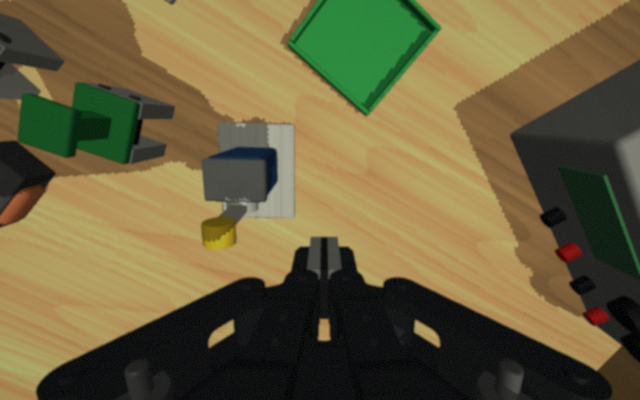

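drive_tool:
  moves:
    - [[0, -15, 12], [0, 0, 0], -1]
    - [[0, -40, 12], [0, 0, 0], -1]
    - [[0, -60, 12], [0, 0, 0], -1]
    - [[0, -72, 12], [0, 0, 0], -1]
    - [[0, -72, 12], [0, 0, 0], -1]
    - [[0, -72, 12], [0, 0, 0], -1]
    - [[0, -72, 12], [0, 0, 0], -1]

```text
time: 4.03
position: [0.4563, -0.3006, 0.1184]
tool_rot: [3.034, 0.814, 0.0]
force: [-0.1, -0.8, -0.1]
width: 0.0002
grip_force: 0.0
```

```bash
python3 - <<'E'
from h import *
cv2.imwrite("pics/w1.png",snapshot("wrist")[:,:,::-1])
print([np.round(d["xyz"],3).tolist() for d in tip_of("roller","wrist")[:2]])
snapshot("scene");print([np.round(d["xyz"],3).tolist() for d in tip_of("roller","scene")[:2]])
E
```

```text
[[0.46, -0.308, 0.122]]
[[0.463, -0.308, 0.117], [0.427, 0.322, 0.121]]
```

View pics/w1.png

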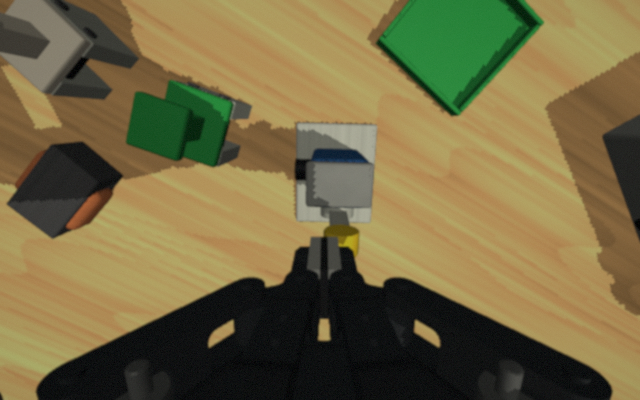

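```bash
python3 - <<'E'
from h import *
o=get_obs(); M=R.from_rotvec(o["tool_rot"]).as_matrix(); ci=camera_info("wrist"); p=o["position"]
for v in [(0,0,0),(0,0,.006),(0,0,.025),(.011,0,.025),(-.011,0,.025),(0,.01,.025)]: print(v,proj("wrist",p+M@np.array(v),ci).round(0))
print("rol",[proj("wrist",q,ci).round(0).tolist() for q in [(.462,-.310,.117),(.462,-.310,.127),(.462,-.31,.0)]])
c=-ci["R"].T@ci["t"]; print("cam in tool",(M.T@(c-p)).round(3)); print(o["force"],o["time"])
for px in [(341,240)]:
  for z in (.105,.117): print(z,(M.T@(ray("wrist",*px,z,ci)-p)).round(3))
E
```

```text
(0, 0, 0) [324. 242.]
(0, 0, 0.006) [324. 238.]
(0, 0, 0.025) [324. 226.]
(0.011, 0, 0.025) [324. 210.]
(-0.011, 0, 0.025) [324. 243.]
(0, 0.01, 0.025) [339. 226.]
rol [[344.0, 241.0], [345.0, 248.0], [336.0, 191.0]]
cam in tool [ 0.066  0.    -0.156]
[0.37850626 0.40210509 0.1399662 ] 4.225
0.105 [-0.004  0.01   0.013]
0.117 [0.001 0.01  0.001]
```

```bash
python3 - <<'E'
from h import *
a=snapshot("scene"); cv2.imwrite("pics/s_full1.png",a[:,:,::-1]); o=get_obs();p=o["position"]
b=snapshot("wrist")
print("tcp",proj("scene",p),"tip",proj("scene",p-[0,0,.025]),"roller",proj("scene",(.462,-.31,.117)),"pivot",proj("scene",(.462,-.31,.062)))
c=a[130:250,100:260]; d=b[190:290,255:405]
m=np.hstack([cv2.resize(c,(480,360),interpolation=cv2.INTER_CUBIC)[:,60:420],cv2.resize(d,(432,288)) .repeat(1,0)[:288] if 0 else cv2.copyMakeBorder(cv2.resize(d,(432,288),interpolation=cv2.INTER_CUBIC),0,72,0,0,cv2.BORDER_CONSTANT)])
cv2.imwrite("pics/s1.png",cv2.convertScaleAbs(m[:,:,::-1],alpha=1.8)); print(m.shape)
E
```

```text
tcp [170.72541754 186.84174161] tip [173.04065644 192.27050633] roller [166.926853   190.08281918] pivot [172.07379018 201.66452555]
(360, 792, 3)
```

View pics/s1.png

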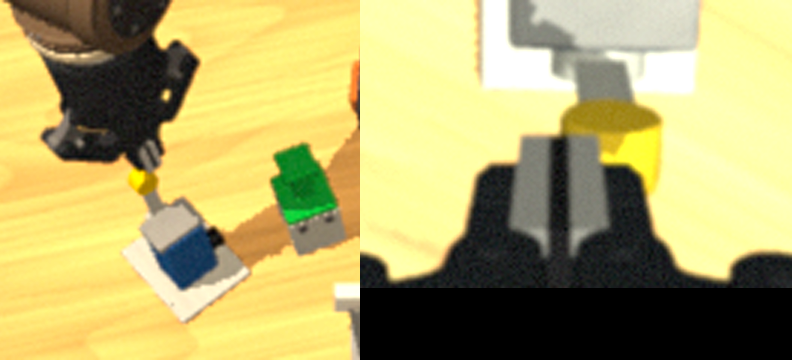

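```bash
python3 - <<'E'
from h import *
o=get_obs(); M=R.from_rotvec(o["tool_rot"]).as_matrix(); p=o["position"]; ci=camera_info("wrist"); cs=camera_info("scene")
for px in [(169,185),(169,187),(168,183)]:
    A=[]
    for c,q in ((ci,(325,237)),(cs,px)):
        d=c["R"].T@np.linalg.inv(c["K"])@[*q,1]; A.append((-c["R"].T@c["t"],d/np.linalg.norm(d)))
    (a,u),(b,v)=A; s=np.linalg.lstsq(np.c_[u,-v],b-a,rcond=None)[0]
    x,y=a+u*s[0],b+v*s[1]; print((M.T@(x-p)).round(4),(M.T@(y-p)).round(4))
E
```

```text
[ 0.0119  0.0007 -0.0221] [ 0.0083  0.0047 -0.0235]
[ 0.005   0.0008 -0.0052] [ 0.0018  0.0045 -0.0065]
[ 0.0183  0.0006 -0.0379] [ 0.0132  0.0066 -0.04  ]
```

drive_tool:
  moves:
    - [[0, 40, -8], [0, 0, 0], -1]
    - [[-8, 60, 0], [0, 0, 0], -1]
    - [[-8, 60, 20], [0, 0, 0], -1]
    - [[-8, 60, 20], [0, 0, 0], -1]
    - [[-8, 30, 20], [0, 0, 0], -1]
    - [[-8, 15, 20], [0, 0, 0], -1]
    - [[-8, 0, 20], [0, 0, 0], -1]
    - [[-8, 0, 20], [0, 0, 0], -1]
    - [[-8, 0, 20], [0, 0, 0], -1]

```text
time: 5.45
position: [0.4497, -0.3047, 0.0989]
tool_rot: [3.033, 0.814, 0.001]
force: [0.7, -1.7, 4.5]
width: -0.0001
grip_force: 2.2
```

```bash
python3 - <<'E'
from h import *
b=snapshot("wrist")
print([np.round(d["xyz"],3).tolist() for d in tip_of("roller","wrist")[:2]])
print(get_obs()["force"])
a=snapshot("scene")
c=a[150:230,120:220]; d=b[170:290,245:395]
m=np.hstack([cv2.resize(c,(400,320),interpolation=cv2.INTER_CUBIC),cv2.resize(d,(400,320),interpolation=cv2.INTER_CUBIC)])
cv2.imwrite("pics/s2.png",cv2.convertScaleAbs(m[:,:,::-1],alpha=1.8))
E
```

```text
[[0.451, -0.285, 0.113]]
[ 0.61947328 -0.40775112  5.20185953]
```

View pics/s2.png

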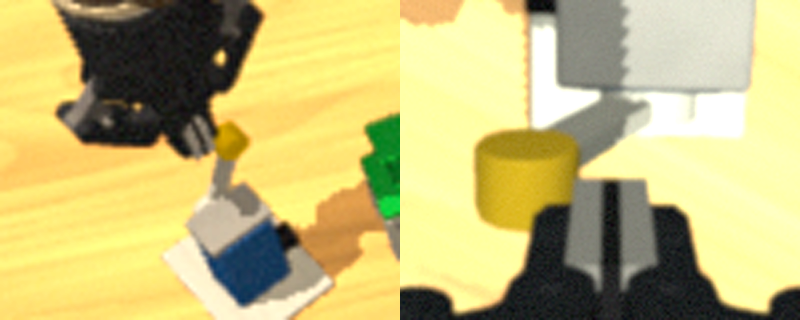

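drive_tool:
  moves:
    - [[0, -8, 3], [0, 0, 0], -1]
    - [[0, -8, 3], [0, 0, 0], -1]
    - [[0, -8, 3], [0, 0, 0], -1]
    - [[0, -8, 3], [0, 0, 0], -1]

```text
time: 6.1
position: [0.4454, -0.2975, 0.0954]
tool_rot: [3.034, 0.814, 0.0]
force: [3.1, -1.6, 1.1]
width: 0.0003
grip_force: 2.0
```

```bash
python3 - <<'E'
from h import *
for c in ("wrist","scene","top"):
    snapshot(c)
    print([np.round(d["xyz"],3).tolist() for d in tip_of("roller",c)[:2]])
print(get_obs()["force"])
E
```

```text
[[0.445, -0.279, 0.109], [0.461, -0.081, -0.001]]
[[0.446, -0.278, 0.105]]
[[0.618, 0.019, 0.063], [0.445, -0.283, 0.108]]
[ 4.06008396 -2.24707546  0.50729125]
```

drive_tool:
  moves:
    - [[0, 45, 0], [0, 0, 0], -1]
    - [[0, 75, -30], [0, 0, 0], -1]
    - [[0, 75, -90], [0, 0, 0], -1]
    - [[0, 60, -140], [0, 0, 0], 0.2]
    - [[60, 10, -140], [0, 0, -10], 0.2]
    - [[120, -50, -140], [0, 0, -20], 0.2]
    - [[180, -110, -140], [0, 0, -30], 0.2]
    - [[240, -160, -140], [0, 0, -40], 0.2]
    - [[315, -192, -140], [0, 0, -50.7], 0.2]
    - [[315, -192, -140], [0, 0, -50.7], 0.2]
    - [[315, -192, -140], [0, 0, -50.7], 0.2]
    - [[315, -192, -140], [0, 0, -50.7], 0.2]

```text
time: 7.9
position: [0.6211, 0.0287, 0.2343]
tool_rot: [-2.389, -2.037, 0.004]
force: [-0.8, 0.5, -0.3]
width: 0.051
grip_force: 0.0
```

```bash
cat >> h.py <<'E'
def look(labels,cams,fn=None):
    for c in cams:
        im=snapshot(c)
        if fn: cv2.imwrite(f"pics/{fn}_{c}.png",im[:,:,::-1])
        for l in labels: print(c,l,[(np.round(d["xyz"],3).tolist(),round(d["confidence"],2)) for d in tip_of(l,c)[:1]])
def delta(target,yaw=None):
    o=get_obs(); M=R.from_rotvec(o["tool_rot"]).as_matrix(); print("delta mm",(M.T@(np.array(target)-o["position"])*1000).round(0),"yaw now",np.degrees(np.arctan2(M[1,0],M[0,0])).round(1),"pos",o["position"].round(4),"q6",o["q"][5].round(2),"t",o["time"])
E
python3 - <<'E'
from h import *
delta((.622,.026,.2))
look(["keeper","rail_load","rail_stop","roller"],["wrist"],"k0")
look(["roller"],["scene"])
E
```

```text
delta mm [-3.  1. 34.] yaw now 80.9 pos [0.6211 0.0287 0.2343] q6 0.1 t 7.9
wrist keeper [([0.464, 0.075, 0.0], 0.32)]
wrist rail_load [([0.601, -0.093, 0.106], 0.95)]
wrist rail_stop [([0.355, 0.109, 0.002], 0.71)]
wrist roller []
scene roller [([0.462, -0.308, 0.117], 0.56)]
```

View pics/k0_wrist.png

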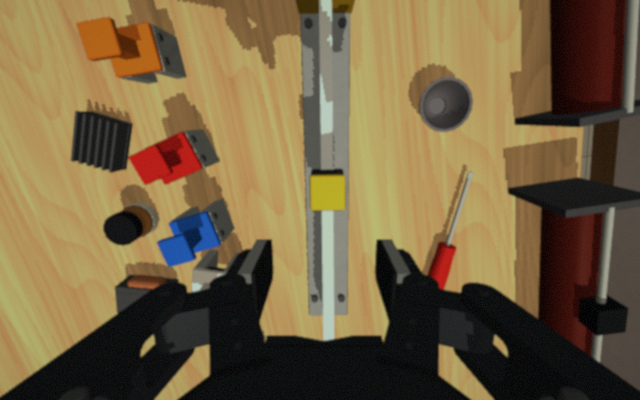

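```bash
python3 - <<'E'
from h import *
t=ray("wrist",328,191,.146); print(t); delta((t[0],t[1],.088))
E
```

```text
[0.62572419 0.03267626 0.146     ]
delta mm [  8.   3. 148.] yaw now 80.7 pos [0.6214 0.0258 0.2355] q6 0.1 t 8.25
```

```bash
python3 - <<'E'
from h import *
def yel(im,lo=(20,120,60),hi=(35,255,255),box=None):
    m=cv2.inRange(cv2.cvtColor(im,cv2.COLOR_RGB2HSV),lo,hi)
    n,_,s,c=cv2.connectedComponentsWithStats(m)
    return [(s[i].tolist(),c[i].round(1).tolist()) for i in range(1,n) if s[i][4]>40]
ci=camera_info("wrist"); im=snapshot("wrist"); print(yel(im))
for s,c in yel(im):
    print(c,ray("wrist",*c,.146,ci).round(4))
im=snapshot("top")
for s,c in yel(im):
    print(s,c,ray("top",*c,.146).round(4))
im=snapshot("scene")
for s,c in yel(im):
    print(s,c,ray("scene",*c,.146).round(4))
E
```

```text
[([0, 0, 16, 21, 172], [7.5, 7.1]), ([0, 0, 122, 327, 10289], [53.2, 153.8]), ([81, 0, 20, 17, 231], [90.0, 7.6]), ([99, 0, 16, 18, 148], [106.4, 7.2]), ([112, 0, 13, 24, 59], [116.8, 12.2]), ([158, 0, 13, 19, 91], [164.2, 6.2]), ([172, 0, 37, 123, 647], [189.4, 58.8]), ([182, 0, 61, 228, 1723], [214.7, 112.7]), ([295, 0, 21, 11, 181], [305.7, 4.6]), ([331, 0, 29, 69, 657], [349.8, 27.1]), ([368, 0, 71, 266, 4300], [398.2, 104.7]), ([413, 0, 22, 64, 541], [420.9, 29.0]), ([436, 0, 7, 41, 171], [438.5, 17.2]), ([444, 0, 76, 289, 7448], [483.1, 116.5]), ([196, 4, 12, 23, 82], [201.6, 13.5]), ([210, 23, 16, 49, 159], [218.1, 49.8]), ([223, 26, 80, 248, 3302], [266.2, 162.1]), ([272, 34, 32, 168, 1450], [288.6, 90.3]), ([99, 58, 25, 56, 301], [111.7, 85.8]), ([259, 58, 14, 52, 66], [265.9, 82.1]), ([171, 77, 18, 23, 152], [179.9, 85.8]), ([119, 78, 39, 67, 588], [137.7, 105.4]), ([157, 79, 14, 35, 87], [161.8, 93.9]), ([149, 98, 16, 40, 114], [157.1, 120.1]), ([507, 113, 4, 22, 46], [508.3, 123.3]), ([521, 121, 20, 22, 203], [532.0, 130.7]), ([564, 122, 11, 13, 108], [569.0, 128.0]), ([5
[... 13018 characters left out ...]
0.4126 0.146 ]
[483, 325, 49, 17, 148] [507.9, 332.5] [0.964  0.3057 0.146 ]
[347, 328, 16, 15, 166] [354.6, 335.3] [0.8967 0.0115 0.146 ]
[450, 331, 44, 18, 152] [471.9, 337.0] [0.9551 0.2332 0.146 ]
[0, 339, 39, 21, 426] [13.2, 349.2] [ 0.7654 -0.6283  0.146 ]
[416, 341, 36, 13, 51] [433.5, 346.8] [0.9546 0.1532 0.146 ]
[0, 359, 48, 16, 192] [19.4, 367.6] [ 0.8033 -0.6159  0.146 ]
[169, 358, 25, 17, 128] [179.1, 367.1] [ 0.8742 -0.3268  0.146 ]
[357, 362, 14, 7, 49] [363.8, 365.2] [0.9549 0.0119 0.146 ]
[253, 373, 79, 27, 323] [299.1, 385.6] [ 0.9608 -0.1158  0.146 ]
[0, 383, 47, 17, 471] [23.5, 392.3] [ 0.8502 -0.6074  0.146 ]
[228, 393, 27, 7, 74] [241.6, 396.7] [ 0.9541 -0.2226  0.146 ]
```

drive_tool:
  moves:
    - [[6, 2, 40], [0, 0, 0], 0.2]
    - [[6, 2, 90], [0, 0, 0], 0.2]
    - [[6, 2, 125], [0, 0, 0], 0.2]
    - [[6, 2, 147], [0, 0, 0], 0.2]
    - [[6, 2, 147], [0, 0, 0], 0.2]
    - [[6, 2, 147], [0, 0, 0], 0.2]

```text
time: 9.15
position: [0.6252, 0.0322, 0.0894]
tool_rot: [2.393, 2.034, 0.001]
force: [0.4, -0.7, 1.5]
width: 0.0514
grip_force: 0.0
```

```bash
python3 - <<'E'
from h import *
b=snapshot("wrist"); a=snapshot("scene"); print(proj("scene",(.6245,.0325,.118)))
c=a[180:260,280:380]; d=b[100:340,180:480]
m=np.hstack([cv2.resize(c,(400,320),interpolation=cv2.INTER_CUBIC),cv2.resize(d,(400,320),interpolation=cv2.INTER_CUBIC)])
cv2.imwrite("pics/k1.png",cv2.convertScaleAbs(m[:,:,::-1],alpha=1.6))
E
```

```text
[326.93764003 219.11004169]
```

View pics/k1.png

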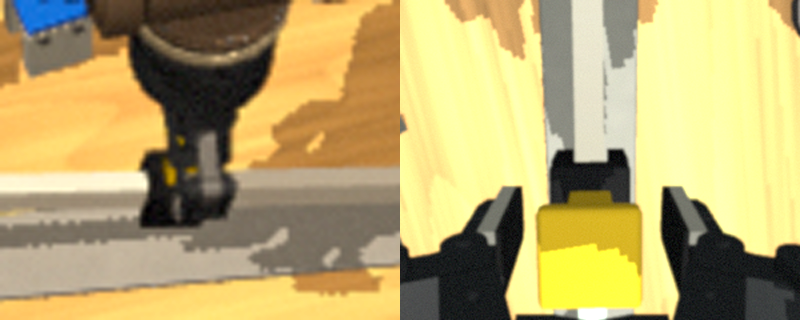

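drive_tool:
  moves:
    - [[0, 0, 7], [0, 0, 0], 0.2]
    - [[0, 0, 7], [0, 0, 0], 0.2]
    - [[0, 0, 7], [0, 0, 0], -1]
    - [[0, 0, 7], [0, 0, 0], -1]
    - [[0, 0, 7], [0, 0, 0], -1]
    - [[0, 0, 7], [0, 0, 0], -1]
    - [[0, 0, 7], [0, 0, 0], -1]
  grip_force: 60

```text
time: 10.12
position: [0.6248, 0.0323, 0.0818]
tool_rot: [2.393, 2.035, 0.001]
force: [-1.9, 0.2, 5.7]
width: 0.0292
grip_force: 59.1
```

```bash
python3 - <<'E'
from h import *
b=snapshot("wrist"); a=snapshot("scene")
c=a[180:260,280:380]; d=b[100:340,180:480]
m=np.hstack([cv2.resize(c,(400,320),interpolation=cv2.INTER_CUBIC),cv2.resize(d,(400,320),interpolation=cv2.INTER_CUBIC)])
cv2.imwrite("pics/k2.png",cv2.convertScaleAbs(m[:,:,::-1],alpha=1.6)); print(get_obs()["force"],get_obs()["width"])
E
```

```text
[-1.51939672  0.21683411  5.62408569] 0.029504141660691416
```

View pics/k2.png

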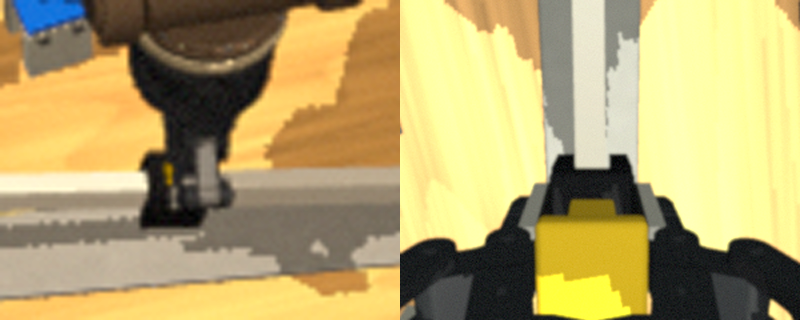

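```bash
python3 - <<'E'
from h import *
o=get_obs(); M=R.from_rotvec(o["tool_rot"]).as_matrix(); p=o["position"]; ci=camera_info("wrist")
f=lambda v: ((proj("wrist",p+M@np.array(v),ci)-[180,100])*1.333+[400,0]).round(0)
for z in (-.06,-.05,-.04,-.03,-.02,-.01,0,.025): print(z,"tip corner",f((.011,.015,z)))
for x in (.015,.019,.023): print("head front",x,f((x,.015,.082-.146)))
print("roof front",f((.018+.006,.016,-.018+.0025)))
E
```

```text
-0.06 tip corner [651. 241.]
-0.05 tip corner [646. 223.]
-0.04 tip corner [642. 208.]
-0.03 tip corner [638. 194.]
-0.02 tip corner [635. 183.]
-0.01 tip corner [632. 173.]
0 tip corner [630. 164.]
0.025 tip corner [625. 146.]
head front 0.015 [654. 235.]
head front 0.019 [654. 220.]
head front 0.023 [655. 206.]
roof front [637. 145.]
```

drive_tool:
  moves:
    - [[0, 0, -20], [0, 0, 0], -1]
    - [[0, 0, -60], [0, 0, 0], -1]
    - [[0, 0, -100], [0, 0, 0], -1]
    - [[0, 0, -110], [0, 0, 0], -1]
    - [[0, 0, -110], [0, 0, 0], -1]

```text
time: 10.85
position: [0.6245, 0.0324, 0.1912]
tool_rot: [2.393, 2.035, 0.0]
force: [0.0, 0.2, -1.0]
width: 0.0291
grip_force: 59.4
```

```bash
python3 - <<'E'
from h import *
look(["keeper","tray"],["scene","top"])
delta((.6215,-.320,.192))
E
```

```text
scene keeper [([0.625, 0.027, 0.169], 0.7)]
scene tray [([0.624, -0.33, -0.001], 0.94)]
top keeper [([0.462, -0.307, 0.122], 0.23)]
top tray [([0.467, -0.082, -0.0], 0.62)]
delta mm [-348.   54.   -2.] yaw now 80.7 pos [0.6244 0.0323 0.1903] q6 0.11 t 11.15
```

drive_tool:
  moves:
    - [[-40, 6, 0], [0, 2, 0], -1]
    - [[-90, 14, 0], [0, 4, 0], -1]
    - [[-140, 22, 0], [0, 6, 0], -1]
    - [[-190, 30, 0], [0, 8, 0], -1]
    - [[-240, 38, 0], [0, 8, 0], -1]
    - [[-290, 46, 0], [0, 8, 0], -1]
    - [[-330, 52, 0], [0, 8, 0], -1]
    - [[-348, 54, 0], [0, 8, 0], -1]
    - [[-348, 54, 0], [0, 8, 0], -1]
    - [[-348, 54, 0], [0, 8, 0], -1]

```text
time: 12.4
position: [0.6221, -0.3184, 0.1913]
tool_rot: [-2.32, -1.974, -0.162]
force: [0.1, -0.2, -0.4]
width: 0.0288
grip_force: 59.4
```

```bash
python3 - <<'E'
from h import *
look(["keeper","tray"],["scene","top"])
look(["tray","keeper"],["wrist"],"k3")
M=R.from_rotvec(get_obs()["tool_rot"]).as_matrix()
for c in [(.6205,-.327)]: delta((*c,.026)); print(M.round(3))
E
```

```text
scene keeper [([0.622, -0.327, 0.171], 0.53)]
scene tray [([0.62, -0.33, -0.005], 0.79)]
top keeper [([0.62, -0.324, 0.169], 0.87)]
top tray [([0.618, -0.325, 0.001], 0.68)]
wrist tray [([0.619, -0.328, -0.002], 0.97)]
wrist keeper [([0.624, -0.325, 0.172], 0.94)]
delta mm [-31.  -0. 163.] yaw now 80.8 pos [ 0.622  -0.3196  0.1915] q6 -0.51 t 12.85
[[ 0.159  0.987  0.023]
 [ 0.977 -0.161  0.137]
 [ 0.139  0.    -0.99 ]]
```

View pics/k3_wrist.png

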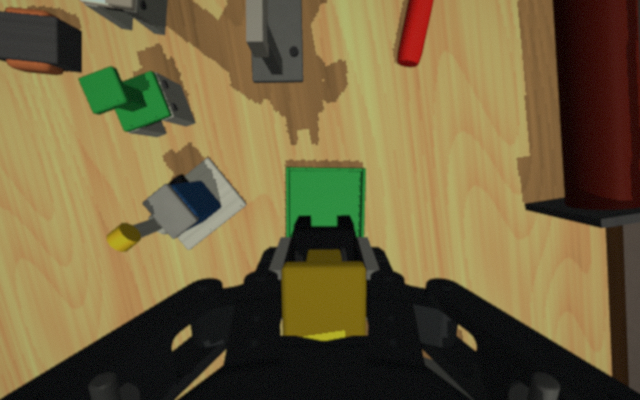

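drive_tool:
  moves:
    - [[-7, 0, 50], [0, 0, 0], -1]
    - [[-14, 0, 100], [0, 0, 0], -1]
    - [[-19, 0, 135], [0, 0, 0], -1]
    - [[-22, 0, 155], [0, 0, 0], -1]
    - [[-23, 0, 161], [0, 0, 0], -1]
    - [[-23, 0, 162], [0, 0, 0], -1]
    - [[-23, 0, 162], [0, 0, 0], -1]

```text
time: 13.72
position: [0.6224, -0.3204, 0.0291]
tool_rot: [-2.323, -1.975, -0.163]
force: [-0.3, 0.0, -0.6]
width: 0.0293
grip_force: 59.4
```

```bash
python3 - <<'E'
from h import *
look(["keeper"],["scene","top","wrist"])
print(get_obs()["force"],get_obs()["position"])
E
```

```text
scene keeper [([0.621, -0.327, 0.006], 0.57)]
top keeper [([0.617, -0.327, 0.006], 0.71)]
wrist keeper [([0.622, -0.327, 0.011], 0.9)]
[ 0.24925639  0.54085453 -0.67168951] [ 0.62204534 -0.32011556  0.02820162]
```

drive_tool:
  moves:
    - [[0, 0, 2], [0, 0, 0], -1]
    - [[0, 0, 3], [0, 0, 0], -1]
    - [[0, 0, 3], [0, 0, 0], -0.1]
    - [[0, 0, 3], [0, 0, 0], 0.2]
    - [[0, 0, 3], [0, 0, 0], 0.2]
    - [[0, 0, 3], [0, 0, 0], 0.2]
    - [[7, 0, -50], [0, 0, 0], 0.2]
    - [[14, 0, -100], [0, -4, 0], 0.2]
    - [[23, 0, -162], [0, -8, 0], 0.2]
    - [[23, 0, -162], [0, -8, 0], 0.2]

```text
time: 15.28
position: [0.6238, -0.3199, 0.1972]
tool_rot: [2.385, 2.03, 0.003]
force: [-0.2, -0.3, -0.7]
width: 0.0514
grip_force: 0.0
```

```bash
python3 - <<'E'
from h import *
look(["keeper","carrier_green"],["scene","top","wrist"],"k4")
delta((.465,-.191,.2))
E
```

```text
scene keeper [([0.623, -0.326, 0.008], 0.77)]
scene carrier_green [([0.464, -0.193, 0.002], 0.9)]
top keeper [([0.618, -0.324, 0.006], 0.58)]
top carrier_green [([0.463, -0.191, 0.002], 0.88)]
wrist keeper [([0.624, -0.328, 0.008], 0.66)]
wrist carrier_green [([0.46, -0.194, 0.003], 0.87)]
delta mm [ 102. -175.   -9.] yaw now 80.7 pos [ 0.6217 -0.32    0.1903] q6 -0.41 t 15.725
```

View pics/k4_wrist.png

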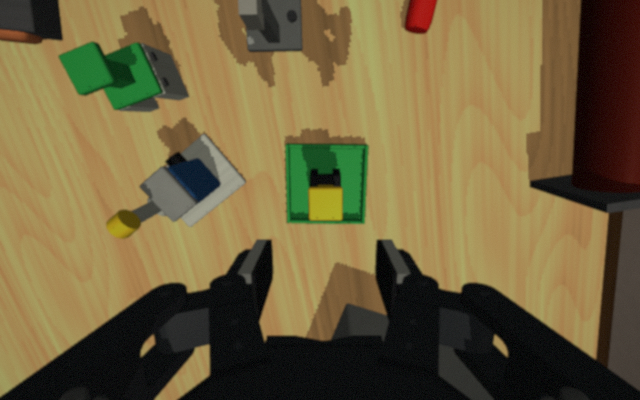

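```bash
cat >> h.py <<'E'
from scipy.optimize import minimize
HSV={"green":((50,80,20),(85,255,255)),"red":((0,185,60),(4,255,255)),"blue":((100,120,30),(125,255,255)),"orange":((5,225,110),(14,255,255)),"white":((0,0,110),(180,50,255))}
def cmask(im,col):
    h=cv2.cvtColor(im,cv2.COLOR_RGB2HSV); m=cv2.inRange(h,*HSV[col])
    if col=="red": m|=cv2.inRange(h,(174,185,60),(180,255,255))
    return m
def box(c,lx,ly,z0,z1,x,y,a):
    ca,sa=np.cos(a),np.sin(a); P=[]
    for i in (-1,1):
        for j in (-1,1):
            for z in (z0,z1): u,v=i*lx/2,j*ly/2; P.append(c["R"]@[x+ca*u-sa*v,y+sa*u+ca*v,z]+c["t"])
    q=np.array(P)@c["K"].T; return cv2.convexHull((q[:,:2]/q[:,2:]*8).astype(np.float32)).round().astype(np.int32)
def model(c,x,y,a,zb=0.):
    m=np.zeros((400,640),np.uint8)
    for d in ((.044,.048,.05,.06),(.016,.016,.06,.098),(.03,.03,.098,.106)): cv2.fillConvexPoly(m,box(c,d[0],d[1],d[2]+zb,d[3]+zb,x,y,a),255,cv2.LINE_AA,3)
    return m.astype(float)/255
def fit(col,cam,xy,a0=90,zb=0.,im=None,ci=None):
    ci=ci or camera_info(cam); im=snapshot(cam) if im is None else im
    near=cv2.dilate((model(ci,*xy,np.radians(a0),zb)>0).astype(np.uint8),np.ones((31,31)))
    k=cmask(im,col)/255.*near
    f=lambda v:1-np.minimum(model(ci,v[0]/1e3,v[1]/1e3,v[2]/57.3,zb),k).sum()/(np.maximum(model(ci,v[0]/1e3,v[1]/1e3,v[2]/57.3,zb),k).sum()+1)
    best=min((minimize(f,[xy[0]*1e3,xy[1]*1e3,a],method="Nelder-Mead",options=dict(initial_simplex=[[xy[0]*1e3+i,xy[1]*1e3+j,a+t] for i,j,t in ((-4,-3,-5),(5,0,0),(0,5,0),(0,0,8))],xatol=.2,fatol=1e-4)) for a in (a0-20,a0,a0+20)),key=lambda r:r.fun)
    x=best.x; x[2]=a0+(x[2]-a0+45)%90-45
    print(cam,col,x.round(1),"1-IoU",round(best.fun,3)); return x
E
python3 - <<'E'
from h import *
N={"green":(.464,-.192),"white":(.465,-.083),"blue":(.459,-.011),"red":(.462,.08),"orange":(.452,.187)}
im={c:snapshot(c) for c in ("wrist","top","scene")}
for n,xy in N.items():
    for c in ("top","scene")+(("wrist",) if n=="green" else ()): fit(n,c,xy,im=im[c])
E
```

```text
top green [ 463.2 -190.9  102.8] 1-IoU 0.213
scene green [ 463.1 -191.9   94.2] 1-IoU 0.248
wrist green [ 466.5 -192.4   96.4] 1-IoU 0.161
top white [461.  -84.4  61.3] 1-IoU 0.644
scene white [457.4 -84.8  84.8] 1-IoU 0.746
top blue [459.2 -11.4  98.6] 1-IoU 0.221
scene blue [458.8 -11.8  87.9] 1-IoU 0.267
top red [483.1  68.1 105.3] 1-IoU 0.189
scene red [482.   68.4  88.6] 1-IoU 0.28
top orange [451.1 189.1  87.3] 1-IoU 0.352
scene orange [451.8 186.7  77. ] 1-IoU 0.812
```

drive_tool:
  moves:
    - [[25, -44, 0], [0, 0, -4], 0.2]
    - [[50, -88, 0], [0, 0, -8], 0.2]
    - [[75, -132, 0], [0, 0, -12], 0.2]
    - [[101, -175, 0], [0, 0, -16], 0.2]
    - [[101, -175, 0], [0, 0, -16], 0.2]
    - [[101, -175, 30], [0, 0, -16], 0.2]
    - [[101, -175, 30], [0, 0, -16], 0.2]
    - [[101, -175, 30], [0, 0, -16], 0.2]
  grip_force: 100

```text
time: 16.88
position: [0.4661, -0.1925, 0.1619]
tool_rot: [2.087, 2.347, 0.0]
force: [-0.1, -0.4, 0.4]
width: 0.051
grip_force: 0.0
```

```bash
cat > f.py <<'E'
import sys
from h import *
n,x,y,a0=sys.argv[1],float(sys.argv[2]),float(sys.argv[3]),float(sys.argv[4]); zb=float(sys.argv[5]) if len(sys.argv)>5 else 0
ci=camera_info("wrist"); im=snapshot("wrist"); cv2.imwrite(f"pics/f_{n}.png",im[:,:,::-1])
v=fit(n,"wrist",(x,y),a0,zb,im,ci); print([(np.round(d["xyz"],3).tolist(),round(d["confidence"],2)) for d in tip_of("carrier_"+n,"wrist")[:1]])
o=get_obs(); delta((v[0]/1e3,v[1]/1e3,.048))
E
python3 f.py green .4655 -.192 96.5
```

```text
wrist green [ 464.2 -191.1  103. ] 1-IoU 0.125
[([0.462, -0.193, 0.002], 0.59)]
delta mm [  2.  -2. 114.] yaw now 96.7 pos [ 0.466  -0.1924  0.1621] q6 -0.64 t 16.975
```

drive_tool:
  moves:
    - [[1, -2, 40], [0, 0, -5], 0.2]
    - [[1, -2, 85], [0, 0, -5], 0.2]
    - [[1, -2, 108], [0, 0, -5], 0.2]
    - [[1, -2, 113], [0, 0, -5], 0.2]
    - [[1, -2, 113], [0, 0, -5], 0.2]
    - [[1, -2, 113], [0, 0, -5], -1]
    - [[1, -2, 113], [0, 0, -5], -1]
    - [[1, -2, 113], [0, 0, -5], -1]
    - [[1, -2, 113], [0, 0, -5], -1]
    - [[1, -2, 113], [0, 0, -5], -1]

```text
time: 18.23
position: [0.4642, -0.1915, 0.0497]
tool_rot: [1.981, 2.435, 0.001]
force: [-0.3, 0.5, 6.9]
width: 0.027
grip_force: 97.5
```

drive_tool:
  moves:
    - [[0, 0, -30], [0, 0, 0], -1]
    - [[0, 0, -75], [0, 0, 0], -1]
    - [[0, 0, -120], [0, 0, 0], -1]
    - [[10, 20, -135], [0, 0, 3], -1]
    - [[27, 60, -135], [0, 0, 9], -1]
    - [[45, 100, -135], [0, 0, 15], -1]
    - [[62, 138, -135], [0, 0, 20.9], -1]
    - [[70, 155, -135], [0, 0, 20.9], -1]
    - [[70, 155, -135], [0, 0, 20.9], -1]
    - [[70, 155, -135], [0, 0, 20.9], -1]

```text
time: 19.48
position: [0.6, -0.0917, 0.1835]
tool_rot: [-2.391, -2.037, 0.001]
force: [-0.3, -0.3, -2.2]
width: 0.0276
grip_force: 99.4
```

```bash
cat > g.py <<'E'
import sys
from h import *
n=sys.argv[1]
for c in ("scene","top","wrist"):
    snapshot(c)
    for l in ("carrier_"+n,"rail_load"): print(c,l,[(np.round(d["xyz"],3).tolist(),round(d["confidence"],2)) for d in tip_of(l,c)[:2]])
delta((.602,-.0915,.119))
E
python3 g.py green
```

```text
scene carrier_green [([0.6, -0.093, 0.135], 0.92)]
scene rail_load [([0.606, -0.091, 0.105], 0.65)]
top carrier_green []
top rail_load [([0.62, -0.324, 0.006], 0.51)]
wrist carrier_green [([0.595, -0.093, 0.138], 0.72)]
wrist rail_load [([0.601, -0.094, 0.105], 0.73)]
delta mm [ 0.  1. 64.] yaw now 80.8 pos [ 0.6008 -0.0913  0.1834] q6 -0.1 t 19.925
```

drive_tool:
  moves:
    - [[0, 1, 15], [0, -4, 0], -1]
    - [[0, 1, 35], [0, -8, 0], -1]
    - [[0, 1, 55], [0, -8, 0], -1]
    - [[0, 1, 61], [0, -8, 0], -1]
    - [[0, 1, 64], [0, -8, 0], -1]
    - [[0, 1, 64], [0, -8, 0], -1]
    - [[0, 1, 64], [0, -8, 0], -1]

```text
time: 20.8
position: [0.6021, -0.0915, 0.1206]
tool_rot: [2.319, 1.974, -0.161]
force: [-2.9, 2.3, 6.4]
width: 0.0272
grip_force: 98.9
```

```bash
python3 g.py green; python3 -c "
from cell import *;o=get_obs();print(o['force'],o['moment'])"
```

```text
scene carrier_green [([0.601, -0.097, 0.073], 0.69), ([0.348, -0.108, 0.002], 0.4)]
scene rail_load [([0.604, -0.092, 0.106], 0.71), ([0.452, 0.187, -0.001], 0.71)]
top carrier_green [([0.766, 0.085, -0.0], 0.49)]
top rail_load [([0.768, -0.093, 0.002], 0.52)]
wrist carrier_green [([0.596, -0.1, 0.072], 0.63)]
wrist rail_load []
delta mm [ 0. -0.  2.] yaw now 80.8 pos [ 0.6021 -0.0914  0.1206] q6 0.08 t 21.25
[-4.00547271  1.89322242  5.91137183] [ 0.26511226  0.63545852 -0.16366475]
```

drive_tool:
  moves:
    - [[0, 0, 0], [0, 0, 0], 0.0]
    - [[0, 0, 0], [0, 0, 0], 0.5]
    - [[0, 0, 0], [0, 0, 0], 0.5]
    - [[0, 0, 0], [0, 0, 0], 0.5]
    - [[0, 0, 0], [0, 0, 0], 0.5]
    - [[0, 0, 0], [0, 0, 0], 0.5]
    - [[0, 0, 0], [0, 0, 0], 0.5]
    - [[0, 0, 0], [0, 0, 0], 0.5]
    - [[0, 0, -50], [0, 4, 0], 0.5]
    - [[0, 0, -80], [0, 8, 0], 0.5]
    - [[0, 0, -80], [0, 8, 0], 0.5]

```text
time: 22.62
position: [0.6044, -0.081, 0.201]
tool_rot: [2.39, 2.034, 0.005]
force: [0.0, 0.0, -1.0]
width: 0.0638
grip_force: 0.0
```

```bash
python3 - <<'E'
from h import *
look(["carrier_green","carrier_white","carrier_blue","carrier_red"],["scene","top"],"g1")
im=cv2.imread("pics/g1_top.png")[:,:,::-1]
for n,xy in {"white":(.465,-.083),"blue":(.459,-.011),"red":(.482,.068)}.items(): fit(n,"top",xy,im=im)
delta((.464,-.083,.16))
E
```

```text
scene carrier_green [([0.628, 0.046, 0.052], 0.89)]
scene carrier_white [([0.463, -0.082, -0.002], 0.58)]
scene carrier_blue [([0.461, -0.013, -0.001], 0.87)]
scene carrier_red []
top carrier_green [([0.633, 0.079, 0.046], 0.84)]
top carrier_white [([0.651, 0.207, 0.062], 0.46)]
top carrier_blue [([0.631, 0.079, 0.048], 0.54)]
top carrier_red [([0.48, 0.068, -0.002], 0.64)]
top white [461. -86.  65.] 1-IoU 1.0
top blue [455. -14.  65.] 1-IoU 1.0
top red [483.1  67.7 103.9] 1-IoU 0.188
delta mm [ -25. -137.   38.] yaw now 80.9 pos [ 0.6036 -0.0802  0.1981] q6 -0.08 t 23.125
```

drive_tool:
  moves:
    - [[-6, -35, 0], [0, 0, 3], 0.2]
    - [[-12, -70, 0], [0, 0, 6], 0.2]
    - [[-18, -105, 0], [0, 0, 9], 0.2]
    - [[-25, -137, 20], [0, 0, 11], 0.2]
    - [[-25, -137, 38], [0, 0, 11], 0.2]
    - [[-25, -137, 38], [0, 0, 11], 0.2]
    - [[-25, -137, 38], [0, 0, 11], 0.2]

```text
time: 24.0
position: [0.465, -0.0833, 0.1611]
tool_rot: [2.575, 1.798, 0.0]
force: [0.1, -0.7, 0.8]
width: 0.051
grip_force: 0.0
```

```bash
python3 f.py white .464 -.083 70; python3 - <<'E'
from h import *
look(["carrier_green"],["scene"])
E
```

```text
wrist white [462.2 -83.   74.7] 1-IoU 0.12
[([0.463, -0.083, -0.002], 0.65)]
delta mm [ -1.  -3. 113.] yaw now 69.9 pos [ 0.4649 -0.0832  0.1611] q6 0.03 t 24.1
scene carrier_green [([0.644, 0.156, 0.036], 0.84)]
```

drive_tool:
  moves:
    - [[0, -3, 40], [0, 0, -4.5], 0.2]
    - [[0, -3, 85], [0, 0, -4.5], 0.2]
    - [[0, -3, 108], [0, 0, -4.5], 0.2]
    - [[0, -3, 113], [0, 0, -4.5], 0.2]
    - [[0, -3, 113], [0, 0, -4.5], 0.2]
    - [[0, -3, 113], [0, 0, -4.5], -1]
    - [[0, -3, 113], [0, 0, -4.5], -1]
    - [[0, -3, 113], [0, 0, -4.5], -1]
    - [[0, -3, 113], [0, 0, -4.5], -1]
    - [[0, -3, 113], [0, 0, -4.5], -1]

```text
time: 25.45
position: [0.4624, -0.0824, 0.0488]
tool_rot: [2.501, 1.897, 0.002]
force: [0.0, 1.2, 5.7]
width: 0.0264
grip_force: 97.5
```

```bash
python3 - <<'E'
from h import *
look(["carrier_green"],["scene"])
delta((.6025,-.0915,.185))
E
```

```text
scene carrier_green [([0.645, 0.156, 0.036], 0.94)]
delta mm [  29.  138. -136.] yaw now 74.3 pos [ 0.4624 -0.0824  0.0488] q6 -0.04 t 25.55
```

drive_tool:
  moves:
    - [[0, 0, -30], [0, 0, 0], -1]
    - [[0, 0, -75], [0, 0, 0], -1]
    - [[0, 0, -120], [0, 0, 0], -1]
    - [[5, 20, -136], [0, 0, -3], -1]
    - [[13, 60, -136], [0, 0, -6.5], -1]
    - [[21, 100, -136], [0, 0, -6.5], -1]
    - [[27, 128, -136], [0, 0, -6.5], -1]
    - [[29, 138, -136], [0, 0, -6.5], -1]
    - [[29, 138, -136], [0, 0, -6.5], -1]
    - [[29, 138, -136], [0, 0, -6.5], -1]

```text
time: 26.8
position: [0.6013, -0.0914, 0.1838]
tool_rot: [-2.392, -2.037, 0.001]
force: [0.3, 1.0, -2.8]
width: 0.0268
grip_force: 100.5
```

```bash
python3 g.py white; python3 - <<'E'
from h import *
look(["carrier_green","rail_stop"],["top","scene","wrist"],"g2")
for c in ("top","scene"): fit("green",c,(.6465,.165),80.8,.034)
E
```

```text
scene carrier_white [([0.597, -0.091, 0.13], 0.63)]
scene rail_load [([0.603, -0.086, 0.107], 0.69), ([0.62, 0.372, -0.001], 0.32)]
top carrier_white [([0.619, -0.325, 0.003], 0.29)]
top rail_load []
wrist carrier_white [([0.598, -0.091, 0.134], 0.91)]
wrist rail_load [([0.603, -0.092, 0.106], 0.89), ([0.485, 0.064, -0.001], 0.61)]
delta mm [-0. -0. 65.] yaw now 80.8 pos [ 0.6023 -0.0915  0.1837] q6 -0.1 t 27.25
top carrier_green [([0.645, 0.155, 0.038], 0.88)]
top rail_stop [([0.652, 0.208, 0.065], 0.67)]
scene carrier_green [([0.647, 0.154, 0.033], 0.7)]
scene rail_stop [([0.622, -0.327, 0.005], 0.69)]
wrist carrier_green [([0.774, -0.092, 0.003], 0.41)]
wrist rail_stop []
top green [650.9 164.6  79.4] 1-IoU 0.143
scene green [651.  164.9  79.7] 1-IoU 0.226
```

View pics/g2_wrist.png

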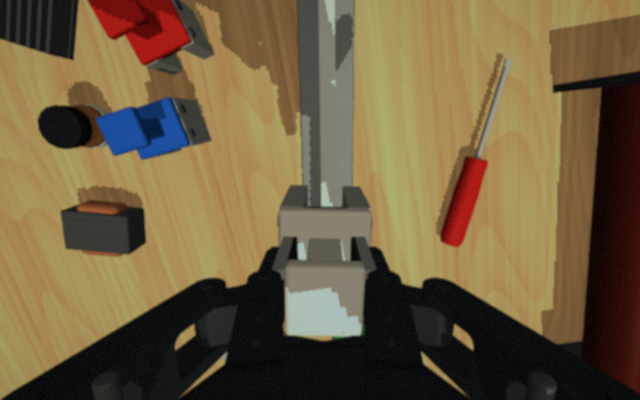

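drive_tool:
  moves:
    - [[0, 0, 15], [0, -4, 0], -1]
    - [[0, 0, 35], [0, -8, 0], -1]
    - [[0, 0, 55], [0, -8, 0], -1]
    - [[0, 0, 61], [0, -8, 0], -1]
    - [[0, 0, 64], [0, -8, 0], -1]
    - [[0, 0, 64], [0, -8, 0], -1]
    - [[0, 0, 64], [0, -8, 0], -1]

```text
time: 28.68
position: [0.6025, -0.0917, 0.1202]
tool_rot: [2.319, 1.975, -0.161]
force: [0.1, 0.1, -2.1]
width: 0.0269
grip_force: 100.4
```

drive_tool:
  moves:
    - [[0, 0, 0], [0, 0, 0], 0.0]
    - [[0, 0, 0], [0, 0, 0], 0.5]
    - [[0, 0, 0], [0, 0, 0], 0.5]
    - [[0, 0, 0], [0, 0, 0], 0.5]
    - [[0, 0, 0], [0, 0, 0], 0.5]
    - [[0, 0, 0], [0, 0, 0], 0.5]
    - [[0, 0, 0], [0, 0, 0], 0.5]
    - [[0, 0, 0], [0, 0, 0], 0.5]
    - [[0, 0, -50], [0, 4, 0], 0.5]
    - [[0, 0, -80], [0, 8, 0], 0.5]
    - [[0, 0, -80], [0, 8, 0], 0.5]

```text
time: 30.05
position: [0.6049, -0.0812, 0.2012]
tool_rot: [2.39, 2.034, 0.004]
force: [0.7, -0.7, -0.4]
width: 0.064
grip_force: 0.0
```

```bash
python3 - <<'E'
from h import *
look(["carrier_green","carrier_white","carrier_blue","carrier_red"],["scene","top"],"g3")
delta((.460,-.012,.16))
E
```

```text
scene carrier_green [([0.646, 0.155, 0.036], 0.84)]
scene carrier_white [([0.627, 0.046, 0.048], 0.82)]
scene carrier_blue [([0.459, -0.015, -0.002], 0.59)]
scene carrier_red [([0.486, 0.067, -0.003], 0.69)]
top carrier_green [([0.643, 0.156, 0.035], 0.68)]
top carrier_white [([0.636, 0.074, 0.041], 0.74)]
top carrier_blue []
top carrier_red [([0.483, 0.069, -0.0], 0.75)]
delta mm [  45. -153.   38.] yaw now 80.9 pos [ 0.604  -0.0803  0.1984] q6 -0.08 t 30.55
```

drive_tool:
  moves:
    - [[10, -38, 0], [0, 0, -5], 0.2]
    - [[20, -76, 0], [0, 0, -10], 0.2]
    - [[32, -114, 0], [0, 0, -16], 0.2]
    - [[45, -153, 20], [0, 0, -16], 0.2]
    - [[45, -153, 38], [0, 0, -16], 0.2]
    - [[45, -153, 38], [0, 0, -16], 0.2]
    - [[45, -153, 38], [0, 0, -16], 0.2]

```text
time: 31.42
position: [0.4608, -0.0119, 0.1613]
tool_rot: [2.085, 2.349, 0.0]
force: [-0.4, 0.0, 0.0]
width: 0.0517
grip_force: 0.0
```

```bash
python3 f.py blue .460 -.012 97; python3 - <<'E'
from h import *
look(["carrier_green","carrier_white"],["scene","top"])
a=snapshot("scene"); print(proj("scene",(.65,.206,.065)))
cv2.imwrite("pics/rail.png",cv2.convertScaleAbs(cv2.resize(a[180:260,320:430],None,fx=7,fy=7,interpolation=cv2.INTER_CUBIC)[:,:,::-1],alpha=1.6))
E
```

```text
wrist blue [460.2 -10.3  96.9] 1-IoU 0.139
[([0.463, -0.012, -0.001], 0.65)]
delta mm [  2.  -0. 113.] yaw now 96.8 pos [ 0.4608 -0.0119  0.1613] q6 -0.29 t 31.525
scene carrier_green [([0.646, 0.17, 0.033], 0.79)]
scene carrier_white [([0.64, 0.131, 0.036], 0.59)]
top carrier_green [([0.644, 0.175, 0.033], 0.89)]
top carrier_white [([0.645, 0.129, 0.036], 0.77)]
[398.69899492 223.26649028]
```

View pics/rail.png

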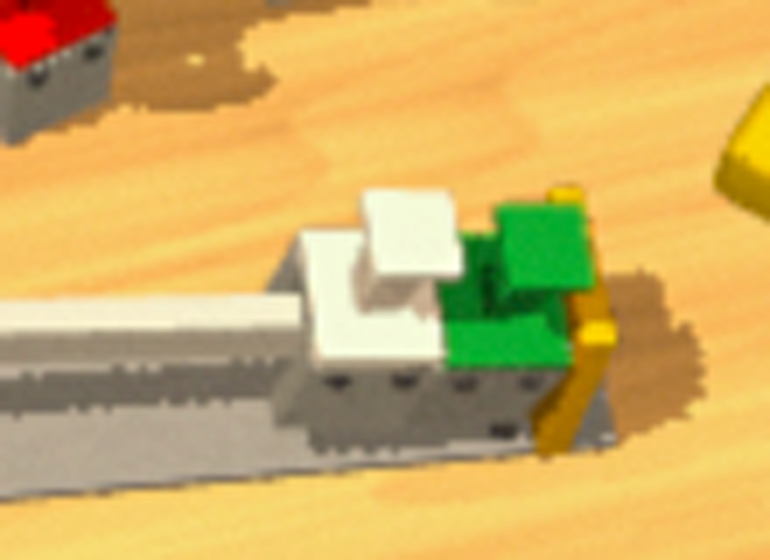

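Green is home at the stop with white right behind it (scene crop). Grasp blue.

drive_tool:
  moves:
    - [[1, 0, 40], [0, 0, 0], 0.2]
    - [[1, 0, 85], [0, 0, 0], 0.2]
    - [[1, 0, 108], [0, 0, 0], 0.2]
    - [[1, 0, 113], [0, 0, 0], 0.2]
    - [[1, 0, 113], [0, 0, 0], 0.2]
    - [[1, 0, 113], [0, 0, 0], -1]
    - [[1, 0, 113], [0, 0, 0], -1]
    - [[1, 0, 113], [0, 0, 0], -1]
    - [[1, 0, 113], [0, 0, 0], -1]
    - [[1, 0, 113], [0, 0, 0], -1]

```text
time: 33.12
position: [0.4609, -0.0108, 0.049]
tool_rot: [2.083, 2.348, 0.002]
force: [0.4, 0.7, 6.2]
width: 0.0268
grip_force: 97.6
```

```bash
python3 - <<'E'
from h import *
delta((.6025,-.0915,.185))
E
```

```text
delta mm [ -97.  131. -136.] yaw now 96.8 pos [ 0.4609 -0.0108  0.049 ] q6 -0.29 t 33.125
```

Turn to 80.8 is tool z +16.

drive_tool:
  moves:
    - [[0, 0, -30], [0, 0, 0], -1]
    - [[0, 0, -75], [0, 0, 0], -1]
    - [[0, 0, -120], [0, 0, 0], -1]
    - [[-15, 20, -136], [0, 0, 3], -1]
    - [[-45, 60, -136], [0, 0, 9], -1]
    - [[-74, 100, -136], [0, 0, 16], -1]
    - [[-91, 123, -136], [0, 0, 16], -1]
    - [[-97, 131, -136], [0, 0, 16], -1]
    - [[-97, 131, -136], [0, 0, 16], -1]
    - [[-97, 131, -136], [0, 0, 16], -1]

```text
time: 34.38
position: [0.6008, -0.0908, 0.184]
tool_rot: [-2.391, -2.037, 0.0]
force: [0.2, 0.5, -3.2]
width: 0.0273
grip_force: 100.2
```

```bash
python3 g.py blue
```

```text
scene carrier_blue [([0.599, -0.09, 0.136], 0.89)]
scene rail_load [([0.351, -0.108, -0.001], 0.64), ([0.605, -0.089, 0.106], 0.62)]
top carrier_blue []
top rail_load [([0.358, 0.113, -0.0], 0.66)]
wrist carrier_blue [([0.352, -0.099, 0.0], 0.75), ([0.603, -0.091, 0.137], 0.6)]
wrist rail_load [([0.602, -0.092, 0.108], 0.97)]
delta mm [-0.  0. 65.] yaw now 80.8 pos [ 0.6017 -0.0914  0.1839] q6 -0.1 t 34.825
```

drive_tool:
  moves:
    - [[0, 0, 15], [0, -4, 0], -1]
    - [[0, 0, 35], [0, -8, 0], -1]
    - [[0, 0, 55], [0, -8, 0], -1]
    - [[0, 0, 61], [0, -8, 0], -1]
    - [[0, 0, 65], [0, -8, 0], -1]
    - [[0, 0, 65], [0, -8, 0], -1]
    - [[0, 0, 65], [0, -8, 0], -1]

```text
time: 35.7
position: [0.6021, -0.0916, 0.12]
tool_rot: [2.319, 1.974, -0.161]
force: [-1.8, 1.1, 6.4]
width: 0.0266
grip_force: 99.9
```

drive_tool:
  moves:
    - [[0, 0, 0], [0, 0, 0], 0.0]
    - [[0, 0, 0], [0, 0, 0], 0.5]
    - [[0, 0, 0], [0, 0, 0], 0.5]
    - [[0, 0, 0], [0, 0, 0], 0.5]
    - [[0, 0, 0], [0, 0, 0], 0.5]
    - [[0, 0, 0], [0, 0, 0], 0.5]
    - [[0, 0, 0], [0, 0, 0], 0.5]
    - [[0, 0, 0], [0, 0, 0], 0.5]
    - [[0, 0, -50], [0, 4, 0], 0.5]
    - [[0, 0, -80], [0, 8, 0], 0.5]
    - [[0, 0, -80], [0, 8, 0], 0.5]

```text
time: 37.08
position: [0.6043, -0.0811, 0.2004]
tool_rot: [2.39, 2.034, 0.004]
force: [0.0, -0.4, 0.2]
width: 0.064
grip_force: 0.0
```

```bash
python3 - <<'E'
from h import *
look(["carrier_blue","carrier_red"],["scene","top"],"g4")
delta((.484,.068,.16))
E
```

```text
scene carrier_blue [([0.618, 0.021, 0.053], 0.96)]
scene carrier_red [([0.486, 0.068, 0.0], 0.85)]
top carrier_blue [([0.621, 0.033, 0.05], 0.95)]
top carrier_red [([0.483, 0.068, 0.003], 0.79)]
delta mm [ 127. -141.   37.] yaw now 80.9 pos [ 0.6032 -0.0801  0.197 ] q6 -0.08 t 37.375
```

drive_tool:
  moves:
    - [[30, -35, 0], [0, 0, -6], 0.2]
    - [[62, -70, 0], [0, 0, -12], 0.2]
    - [[95, -105, 0], [0, 0, -18], 0.2]
    - [[127, -141, 10], [0, 0, -22], 0.2]
    - [[127, -141, 37], [0, 0, -22], 0.2]
    - [[127, -141, 37], [0, 0, -22], 0.2]
    - [[127, -141, 37], [0, 0, -22], 0.2]

```text
time: 38.25
position: [0.485, 0.0672, 0.1614]
tool_rot: [1.959, 2.455, -0.0]
force: [0.5, 0.0, -0.6]
width: 0.0513
grip_force: 0.0
```

```bash
python3 f.py red .484 .068 103; python3 - <<'E'
from h import *
look(["carrier_blue","carrier_white"],["scene","top"])
E
```

```text
wrist red [483.4  69.9 107.7] 1-IoU 0.15
[([0.481, 0.064, 0.001], 0.59)]
delta mm [  3.  -1. 114.] yaw now 102.8 pos [0.485  0.0671 0.1616] q6 -0.22 t 38.35
scene carrier_blue [([0.627, 0.089, 0.044], 0.8)]
scene carrier_white [([0.64, 0.129, 0.035], 0.76)]
top carrier_blue [([0.767, -0.092, 0.001], 0.57)]
top carrier_white [([0.646, 0.13, 0.038], 0.79)]
```

drive_tool:
  moves:
    - [[1, -1, 40], [0, 0, -3], 0.2]
    - [[1, -1, 85], [0, 0, -3], 0.2]
    - [[1, -1, 108], [0, 0, -3], 0.2]
    - [[1, -1, 113], [0, 0, -3], 0.2]
    - [[1, -1, 113], [0, 0, -3], 0.2]
    - [[1, -1, 113], [0, 0, -3], -1]
    - [[1, -1, 113], [0, 0, -3], -1]
    - [[1, -1, 113], [0, 0, -3], -1]
    - [[1, -1, 113], [0, 0, -3], -1]
    - [[1, -1, 113], [0, 0, -3], -1]

```text
time: 39.9
position: [0.4839, 0.0682, 0.0493]
tool_rot: [1.893, 2.505, 0.002]
force: [-1.7, -1.2, 6.1]
width: 0.0271
grip_force: 97.5
```

```bash
python3 - <<'E'
from h import *
look(["carrier_blue","carrier_white"],["scene"])
delta((.6025,-.0915,.185))
E
```

```text
scene carrier_blue [([0.628, 0.089, 0.048], 0.59)]
scene carrier_white [([0.644, 0.131, 0.036], 0.85)]
delta mm [-186.   71. -135.] yaw now 105.8 pos [0.4838 0.0682 0.0493] q6 -0.27 t 40.05
```

drive_tool:
  moves:
    - [[0, 0, -30], [0, 0, 0], -1]
    - [[0, 0, -75], [0, 0, 0], -1]
    - [[0, 0, -120], [0, 0, 0], -1]
    - [[-18, 7, -135], [0, 0, 3], -1]
    - [[-56, 22, -135], [0, 0, 9], -1]
    - [[-96, 37, -135], [0, 0, 15], -1]
    - [[-136, 52, -135], [0, 0, 21], -1]
    - [[-170, 65, -135], [0, 0, 25], -1]
    - [[-186, 71, -135], [0, 0, 25], -1]
    - [[-186, 71, -135], [0, 0, 25], -1]
    - [[-186, 71, -135], [0, 0, 25], -1]

```text
time: 41.42
position: [0.6016, -0.0904, 0.1832]
tool_rot: [-2.39, -2.038, 0.0]
force: [1.3, 0.8, -3.4]
width: 0.0271
grip_force: 99.9
```

```bash
python3 g.py red
```

```text
scene carrier_red [([0.602, -0.091, 0.132], 0.69)]
scene rail_load [([0.605, -0.09, 0.106], 0.72), ([0.369, 0.003, -0.0], 0.25)]
top carrier_red []
top rail_load []
wrist carrier_red [([0.604, -0.091, 0.132], 0.63)]
wrist rail_load [([0.602, -0.096, 0.109], 0.92), ([0.357, 0.109, -0.002], 0.36)]
delta mm [-0. -0. 64.] yaw now 80.9 pos [ 0.6023 -0.0912  0.1831] q6 -0.1 t 41.875
```

drive_tool:
  moves:
    - [[0, 0, 15], [0, -4, 0], -1]
    - [[0, 0, 35], [0, -8, 0], -1]
    - [[0, 0, 55], [0, -8, 0], -1]
    - [[0, 0, 61], [0, -8, 0], -1]
    - [[0, 0, 64], [0, -8, 0], -1]
    - [[0, 0, 64], [0, -8, 0], -1]
    - [[0, 0, 64], [0, -8, 0], -1]

```text
time: 42.75
position: [0.6026, -0.0916, 0.1203]
tool_rot: [2.319, 1.974, -0.161]
force: [-3.7, 2.5, 6.7]
width: 0.0273
grip_force: 99.0
```

drive_tool:
  moves:
    - [[0, 0, 0], [0, 0, 0], 0.0]
    - [[0, 0, 0], [0, 0, 0], 0.5]
    - [[0, 0, 0], [0, 0, 0], 0.5]
    - [[0, 0, 0], [0, 0, 0], 0.5]
    - [[0, 0, 0], [0, 0, 0], 0.5]
    - [[0, 0, 0], [0, 0, 0], 0.5]
    - [[0, 0, 0], [0, 0, 0], 0.5]
    - [[0, 0, 0], [0, 0, 0], 0.5]
    - [[0, 0, -50], [0, 4, 0], 0.5]
    - [[0, 0, -80], [0, 8, 0], 0.5]
    - [[0, 0, -80], [0, 8, 0], 0.5]

```text
time: 44.12
position: [0.6049, -0.0811, 0.2006]
tool_rot: [2.39, 2.034, 0.004]
force: [0.7, -0.3, -0.6]
width: 0.0639
grip_force: 0.0
```

```bash
python3 - <<'E'
from h import *
look(["carrier_red","carrier_orange"],["scene","top"],"g5")
delta((.452,.187,.16))
E
```

```text
scene carrier_red [([0.626, 0.045, 0.05], 0.67)]
scene carrier_orange [([0.45, 0.188, -0.0], 0.71)]
top carrier_red [([0.624, 0.043, 0.051], 0.88)]
top carrier_orange [([0.452, 0.189, -0.0], 0.96)]
delta mm [ 240. -192.   37.] yaw now 80.9 pos [ 0.6038 -0.0801  0.1972] q6 -0.08 t 44.425
```

drive_tool:
  moves:
    - [[48, -38, 0], [0, 0, -2], 0.2]
    - [[92, -74, 0], [0, 0, -4], 0.2]
    - [[138, -110, 0], [0, 0, -6], 0.2]
    - [[184, -147, 0], [0, 0, -8], 0.2]
    - [[220, -176, 0], [0, 0, -8], 0.2]
    - [[240, -192, 10], [0, 0, -8], 0.2]
    - [[240, -192, 37], [0, 0, -8], 0.2]
    - [[240, -192, 37], [0, 0, -8], 0.2]
    - [[240, -192, 37], [0, 0, -8], 0.2]

```text
time: 45.55
position: [0.4531, 0.187, 0.1616]
tool_rot: [2.244, 2.198, -0.0]
force: [0.5, 0.2, -0.2]
width: 0.0513
grip_force: 0.0
```

```bash
python3 f.py orange .4515 .188 89; python3 - <<'E'
from h import *
look(["carrier_red","carrier_blue"],["scene","top"])
E
```

```text
wrist orange [451.3 211.7 131.9] 1-IoU 0.894
[([0.452, 0.191, 0.0], 0.76)]
delta mm [ 25.  -3. 114.] yaw now 88.8 pos [0.4533 0.1869 0.1619] q6 0.28 t 45.65
scene carrier_red [([0.628, 0.046, 0.049], 0.73)]
scene carrier_blue [([0.63, 0.085, 0.044], 0.94)]
top carrier_red [([0.625, 0.047, 0.049], 0.6)]
top carrier_blue [([0.63, 0.088, 0.045], 0.83)]
```

```bash
python3 - <<'E'
from h import *
import h
ci=camera_info("wrist"); im=cv2.imread("pics/f_orange.png")[:,:,::-1].copy()
u,v=proj("wrist",(.452,.189,.106),ci).astype(int); hs=cv2.cvtColor(im,cv2.COLOR_RGB2HSV)
s=hs[v-8:v+9,u-8:u+9].reshape(-1,3); print(u,v,np.percentile(s,[5,50,95],axis=0)); print(np.median(hs[150:250,560:630].reshape(-1,3),axis=0))
md=np.median(s,axis=0)
for lo in ((int(md[0])-4,200,40),(int(md[0])-4,225,60),(int(md[0])-3,240,60)):
    h.HSV["orange"]=(lo,(int(md[0])+3,255,255)); fit("orange","wrist",(.452,.189),89,0,im,ci)
E
```

```text
323 209 [[ 16. 205. 177.]
 [ 16. 209. 179.]
 [ 16. 215. 180.]]
[ 43. 181. 126.]
wrist orange [451.3 189.5  91.7] 1-IoU 0.167
wrist orange [450.1 212.9 120.8] 1-IoU 0.883
wrist orange [449.7 220.9  50.6] 1-IoU 0.998
```

drive_tool:
  moves:
    - [[2, -2, 40], [0, 0, -1.5], 0.2]
    - [[2, -2, 85], [0, 0, -1.5], 0.2]
    - [[2, -2, 108], [0, 0, -1.5], 0.2]
    - [[2, -2, 114], [0, 0, -1.5], 0.2]
    - [[2, -2, 114], [0, 0, -1.5], 0.2]
    - [[2, -2, 114], [0, 0, -1.5], -1]
    - [[2, -2, 114], [0, 0, -1.5], -1]
    - [[2, -2, 114], [0, 0, -1.5], -1]
    - [[2, -2, 114], [0, 0, -1.5], -1]
    - [[2, -2, 114], [0, 0, -1.5], -1]

```text
time: 47.2
position: [0.4517, 0.1893, 0.0484]
tool_rot: [2.214, 2.227, 0.004]
force: [1.3, -0.5, 5.3]
width: 0.0266
grip_force: 97.6
```

```bash
python3 - <<'E'
from h import *
delta((.6025,-.0915,.185))
E
```

```text
delta mm [-282.  150. -136.] yaw now 90.3 pos [0.4517 0.1893 0.0484] q6 0.26 t 47.2
```

drive_tool:
  moves:
    - [[0, 0, -30], [0, 0, 0], -1]
    - [[0, 0, -75], [0, 0, 0], -1]
    - [[0, 0, -120], [0, 0, 0], -1]
    - [[-25, 10, -136], [0, 0, 2], -1]
    - [[-70, 30, -136], [0, 0, 4], -1]
    - [[-118, 55, -136], [0, 0, 6], -1]
    - [[-166, 82, -136], [0, 0, 8], -1]
    - [[-214, 110, -136], [0, 0, 9.5], -1]
    - [[-256, 135, -136], [0, 0, 9.5], -1]
    - [[-282, 150, -136], [0, 0, 9.5], -1]
    - [[-282, 150, -136], [0, 0, 9.5], -1]
    - [[-282, 150, -136], [0, 0, 9.5], -1]

```text
time: 48.7
position: [0.6019, -0.0915, 0.1835]
tool_rot: [-2.392, -2.037, 0.0]
force: [-0.2, 1.0, -2.6]
width: 0.0265
grip_force: 99.9
```

```bash
python3 g.py orange
```

```text
scene carrier_orange [([0.6, -0.092, 0.134], 0.73)]
scene rail_load [([0.603, -0.09, 0.105], 0.88)]
top carrier_orange [([0.62, -0.325, 0.004], 0.7)]
top rail_load []
wrist carrier_orange [([0.6, -0.089, 0.133], 0.79), ([0.371, -0.003, 0.002], 0.22)]
wrist rail_load [([0.606, -0.092, 0.109], 0.79)]
delta mm [ 0. -1. 64.] yaw now 80.9 pos [ 0.6025 -0.0917  0.1834] q6 -0.1 t 49.15
```

drive_tool:
  moves:
    - [[0, 0, 15], [0, -4, 0], -1]
    - [[0, 0, 35], [0, -8, 0], -1]
    - [[0, 0, 55], [0, -8, 0], -1]
    - [[0, 0, 61], [0, -8, 0], -1]
    - [[0, 0, 64], [0, -8, 0], -1]
    - [[0, 0, 64], [0, -8, 0], -1]
    - [[0, 0, 64], [0, -8, 0], -1]

```text
time: 50.02
position: [0.6027, -0.0922, 0.1199]
tool_rot: [2.319, 1.975, -0.161]
force: [-0.0, -0.4, -1.9]
width: 0.026
grip_force: 99.9
```

drive_tool:
  moves:
    - [[0, 0, 0], [0, 0, 0], 0.0]
    - [[0, 0, 0], [0, 0, 0], 0.5]
    - [[0, 0, 0], [0, 0, 0], 0.5]
    - [[0, 0, 0], [0, 0, 0], 0.5]
    - [[0, 0, 0], [0, 0, 0], 0.5]
    - [[0, 0, 0], [0, 0, 0], 0.5]
    - [[0, 0, 0], [0, 0, 0], 0.5]
    - [[0, 0, 0], [0, 0, 0], 0.5]
    - [[0, 0, -50], [0, 4, 0], 0.5]
    - [[0, 0, -80], [0, 8, 0], 0.5]
    - [[0, 0, -80], [0, 8, 0], 0.5]
    - [[0, 0, -80], [0, 8, 0], 0.5]

```text
time: 51.52
position: [0.6038, -0.081, 0.1978]
tool_rot: [-2.392, -2.037, 0.002]
force: [-0.0, 0.2, -0.4]
width: 0.0642
grip_force: 0.0
```

```bash
cat > q.py <<'E'
from h import *
o=np.array([.6214,.0275]); e=np.array([.161,.987])
N=["green","white","blue","red","orange"]; D={n:[] for n in N+["keeper"]}
for i in range(2):
    for c in ("scene","top"):
        snapshot(c)
        for n in D:
            r=tip_of(n if n=="keeper" else "carrier_"+n,c)
            if r and r[0]["confidence"]>.5:D[n].append(r[0]["xyz"])
for n,v in D.items():
    v=np.median(v,axis=0); print(n,v.round(3),"rail x,y",((v[:2]-o)@e).round(3),((v[:2]-o)@[-e[1],e[0]]).round(3))
E
python3 q.py; python3 -c "
from h import *
look(['wobble_tip','wobble_switch','roller'],['scene','top']);delta((.424,.315,.2))"
```

```text
green [0.646 0.173 0.034] rail x,y 0.148 -0.0
white [0.645 0.131 0.034] rail x,y 0.106 -0.007
blue [0.63  0.089 0.045] rail x,y 0.062 0.002
red [0.627 0.045 0.051] rail x,y 0.019 -0.002
orange [0.617 0.003 0.055] rail x,y -0.025 0.0
keeper [ 0.622 -0.328  0.005] rail x,y -0.351 -0.058
scene wobble_tip [([0.424, 0.319, 0.121], 0.44)]
scene wobble_switch [([0.422, 0.314, 0.001], 0.96)]
scene roller [([0.462, -0.307, 0.118], 0.65)]
top wobble_tip [([0.427, 0.311, 0.117], 0.49)]
top wobble_switch [([0.427, 0.314, -0.003], 0.63)]
top roller [([0.63, 0.085, 0.044], 0.72)]
delta mm [ 362. -241.   -2.] yaw now 80.8 pos [ 0.6043 -0.081   0.1985] q6 -0.08 t 53.325
```

drive_tool:
  moves:
    - [[45, -36, 0], [0, 0, 0], 0]
    - [[90, -72, 0], [0, 0, 0], -1]
    - [[135, -108, 0], [0, 0, 0], -1]
    - [[180, -144, 0], [0, 0, 0], -1]
    - [[225, -180, 0], [0, 0, 0], -1]
    - [[270, -216, 0], [0, 0, 0], -1]
    - [[300, -241, 0], [0, 0, 0], -1]
    - [[300, -241, 0], [0, 0, 0], -1]
    - [[300, -241, 50], [0, 0, 0], -1]
    - [[300, -241, 100], [0, 0, 0], -1]
    - [[300, -241, 118], [0, 0, 0], -1]
    - [[300, -241, 118], [0, 0, 0], -1]
  grip_force: 30

```text
time: 54.82
position: [0.4142, 0.2527, 0.0794]
tool_rot: [-2.392, -2.036, 0.004]
force: [-0.6, 0.7, 0.5]
width: -0.0001
grip_force: 0.0
```

```bash
python3 - <<'E'
from h import *
look(["wobble_tip"],["wrist","scene","top"],"wb")
im=cv2.imread("pics/wb_wrist.png")[:,:,::-1]; ci=camera_info("wrist")
m=cmask(im,"red"); n,_,s,c=cv2.connectedComponentsWithStats(m); i=1+s[1:,4].argmax(); print(s[i],c[i],ray("wrist",*c[i],.122,ci))
p=ray("wrist",*c[i],.122,ci); delta((p[0],p[1],.08))
E
python3 q.py
```

```text
wrist wobble_tip [([0.424, 0.318, 0.121], 0.64)]
scene wobble_tip [([0.424, 0.32, 0.121], 0.64)]
top wobble_tip []
[ 298   98   54   56 2355] [324.68152866 125.37027601] [0.4244609 0.3163021 0.122    ]
delta mm [63. -0.  1.] yaw now 80.8 pos [0.4146 0.2536 0.0814] q6 0.57 t 55.125
green [0.647 0.175 0.033] rail x,y 0.15 -0.002
white [0.642 0.129 0.035] rail x,y 0.104 -0.004
blue [0.63  0.087 0.045] rail x,y 0.06 0.001
red [0.627 0.044 0.05 ] rail x,y 0.017 -0.003
orange [0.619 0.001 0.056] rail x,y -0.027 -0.002
keeper [ 0.619 -0.326  0.006] rail x,y -0.349 -0.055
```

Carriers are home; ball is 63 mm ahead, laterally centred. Push.

drive_tool:
  moves:
    - [[30, 0, 0], [0, 0, 0], -1]
    - [[50, 0, 0], [0, 0, 0], -1]
    - [[65, 0, 0], [0, 0, 0], -1]
    - [[76, 0, 0], [0, 0, 0], -1]
    - [[76, 0, 0], [0, 0, 0], -1]
    - [[76, 0, 0], [0, 0, 0], -1]
    - [[76, 0, 0], [0, 0, 0], -1]

```text
time: 57.4
position: [0.4262, 0.3282, 0.0806]
tool_rot: [2.392, 2.036, -0.0]
force: [0.4, -4.3, 2.3]
width: -0.0004
grip_force: 2.3
```

```bash
python3 - <<'E'
from h import *
look(["wobble_tip"],["wrist","scene"],"wb2")
im=cv2.imread("pics/wb2_wrist.png")[:,:,::-1]; ci=camera_info("wrist")
m=cmask(im,"red"); n,_,s,c=cv2.connectedComponentsWithStats(m); i=1+s[1:,4].argmax(); print(s[i],c[i],ray("wrist",*c[i],.114,ci),get_obs()["force"])
E
```

```text
wrist wobble_tip [([0.43, 0.352, 0.112], 0.82)]
scene wobble_tip [([0.432, 0.356, 0.112], 0.39)]
[ 306  201   44   45 1570] [327.89044586 222.6910828 ] [0.431167   0.35106224 0.114     ] [-1.523513   -4.16921228  1.95693685]
```

drive_tool:
  moves:
    - [[-20, 0, 0], [0, 0, 0], -1]
    - [[-50, 0, 0], [0, 0, 0], -1]
    - [[-76, 0, 0], [0, 0, 0], -1]
    - [[-76, 0, -60], [0, 0, 0], -1]
    - [[-76, 0, -120], [0, 0, 0], -1]
    - [[-76, 0, -140], [0, 0, 0], -1]
    - [[-76, 0, -140], [0, 0, 0], -1]
    - [[-76, 0, -140], [0, 0, 0], -1]
    - [[-76, 0, -140], [0, 0, 0], -1]
    - [[-76, 0, -140], [0, 0, 0], -1]

```text
time: 58.85
position: [0.4139, 0.2535, 0.2196]
tool_rot: [-2.391, -2.037, 0.002]
force: [-0.2, 0.3, -0.4]
width: -0.0004
grip_force: 0.0
```

```bash
python3 q.py; python3 -c "
from h import *
look(['wobble_tip','roller'],['scene','wrist'])"
```

```text
green [0.647 0.173 0.032] rail x,y 0.148 -0.002
white [0.644 0.132 0.036] rail x,y 0.106 -0.006
blue [0.629 0.088 0.044] rail x,y 0.061 0.002
red [0.627 0.045 0.049] rail x,y 0.018 -0.002
orange [0.619 0.002 0.056] rail x,y -0.026 -0.002
keeper [ 0.619 -0.326  0.007] rail x,y -0.35 -0.054
scene wobble_tip [([0.62, 0.003, 0.058], 0.56)]
scene roller [([0.463, -0.309, 0.117], 0.48)]
wrist wobble_tip [([0.422, 0.316, 0.122], 0.71)]
wrist roller []
```

```bash
python3 -c "
from cell import *
print(close_job())"
```

```text
the job is handed in; nothing more can be done
None
```

The batch is finished and handed in: roller switch tripped and back upright, keeper upright in the tray, all five carriers queued at the yellow stop, wobble stick tripped and back upright. These are from camera measurements; the hand-in call returned no verdict.

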